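Set a brooch glass in the bench press

TASK

Press the glass into the round brooch: lift its work carrier out of the fitted wooden tray, put it down flat on the front of the press bed and let go, then take it again by its steel tail and slide it in between the rails, up against the back stop under the ram. Push the palm knob down through the light spring until the pad meets the glass, and on through the stiff spring to the firm second stop; then let the knob come all the way up, leaving the carrier under the ram with its glass fully home. Keep the gripper off the glass, and leave the other carrier and the tools on the bench where they are.

Things in the scene. Friction and masses are not known exactly. Their poses are not given: they have to be found in the camera images.
- carrier_c (a point): Carrier with the ROUND brooch: centre of its white block, 50 (x) x 44 (y) x 46 mm high, 23 mm above its underside; grasped from above across the 44 mm. z up, tail along -x. About 250 g (-30/+40 %), centre of mass 11 mm towards the tail. On top a round brass frame, 38 mm across, 10 mm high, holds a round glass. Starts in either bay of the tray, the top 26 mm of the block clear of the wood.
- carrier_tail (a point): Same carrier and axes: middle of the grip length of its flat steel tail, 102 mm from the block's centre. The tail is 18 mm wide (y), 12 mm thick, runs from x = -25 to -118 mm of the block's centre, its underside 8 mm above the carrier's. In the tray it lies level with the wood in a groove too narrow for fingers.
- glass_top (a point): Centre of the top of the round glass (30 mm across), on the block's vertical axis: 62 to 63 mm above the carrier's underside at the start (its edge stands 3 to 4 mm proud of the brass rim), 59 mm when fully home. The gripper must not touch it.
- glass (a joint): How far the round glass has gone down into its frame, m: 0 to 0.001 at the start, 0.004 fully home. A tight fit: about 9 N on it moves it and it stays where it is left.
- other_carrier_c (a point): Second carrier: centre of its white block. The same but for its top, a RECTANGULAR brass frame 36 x 26 mm with its glass already set. In the tray's other bay, beside the first, 110 mm away. It stays there.
- tray: Fixed wooden tray 170 (x) x 220 (y) x 26 mm high, origin under its centre. Two bays, floors 6 mm above the bench, at y = +55 and -55 mm; in each a block at x = +48.5 mm, tail towards -x, with 2 to 3 mm of play. Lift out straight up.
- ram_axis (a point): Point of the fixed press's bed right under the ram; z up, -x out of the open front. Bed 26 mm above the bench, 74 mm wide, x = -133 to +39 mm. Guide rails 10 mm high, 48 mm apart, x = -45 to +27 mm, flared out to -68 mm. Back stop at x = +25.5 mm: a block against it, tail to -x, stands under the ram.
- bed_front (a point): Point on the bed 99 mm in front (-x) of the ram axis, same axes: clear room before the rails for the block, the tail reaching out over the bed's front edge, and for a gripper above.
- pad (a point): Middle of the underside of the ram's black pad (28 mm across), 79 mm above the bed when up. Over it the arm and boss (27 mm radius about the axis, from 96 to 172 mm above the bed) leave no room for a gripper above a block under the ram; the column begins 58 mm behind the axis.
- knob_top (a point): Centre of the flat top (34 mm) of the black palm knob, 44 mm across, 226 mm above the bed (252 above the bench) when up. Goes straight down: 16 to 17 mm at 2 to 5 N (light spring) until the pad meets the glass, then 8 to 9 mm more at 10 to 16 N (glass 3 to 4, stiff spring 5 mm) to the second stop, about 25 mm down in all, firm beyond 16 N. Springs back when let go.
- ram (a joint): How far the ram has come down, m: 0 up, about 0.020 with the pad on a glass that is home, 0.024 at its own end of travel.
- knob (a joint): How far the knob's stem is pressed into the ram against the stiff spring, m: 0 released, 0.005 at the second stop.
- hammer_grip (a point): Chasing hammer of 250 mm lying at the back of the bench (this point on its handle); not needed, leave it.
- dapping_block: Steel cube of 50 mm with round hollows, origin under it; not needed, leave it.
- dish: White bowl of 90 mm across with a few ring blanks, origin under it; not needed, leave it.
- pliers: Pliers of 120 mm lying flat, origin under the pivot; not needed, leave them.
There are look-alikes about, which are no part of the job. What is shaped like the part that bears carrier_c but red is not meant.

How it is judged:
By the outcome, as a careful person would: the job done as asked, in the order asked, and still so for the second after the job is handed in, with the robot touching nothing.
It also fails if it takes over 61 s, if anything falls off the work surface, if the arm or the gripper's body presses on something with over 40 N, if the wrist force passes 120 N, or if a joint passes its speed limit or range.

ROBOT

A 6-joint arm with a two-finger parallel gripper is mounted at the origin on the work surface. World frame = base frame: x ahead of the robot, y to its left, z up, the work surface at z = 0. Lengths are in mm, angles in rad, forces in N, time in s.
With the tool pointing down it reaches from about 375 to 825 mm from the base axis. Payload 5.5 kg.
Tool frame: the origin (TCP) lies at the very end of the fingers, on their centre line; the grasp point (between the pads) lies 19 mm behind it; z points along the fingers, y is the direction in which the jaws open and shut (so a half turn about z gives the same grasp; the last joint's range is limited). The gripper opens to 85 mm and grips with 20 to 120 N. Pads are 22 mm wide; open, the fingers measure 114 mm over their backs; the gripper's body (76 mm by 85 mm) begins 54 mm behind the grasp point. The pads swing forward as they close: fully open they stand 13 mm farther back than shut.
Start: joints at [1.242, 0.314, -0.047, 1.21, 0, 1.571], TCP at [193.741, 567.855, 231.299] pointing down, gripper open.
Joint ranges: [-2.67, 2.67], [-0.69, 1.73], [-1.03, 1.25], [-2.08, 2.16], [-1.42, 1.45], [-3.14, 3.14]. Speed limits (rad/s): [2.39, 2.39, 3.01, 3.14, 3.14, 3.14].

INTERFACE

Orientations are given as a 3x3 rotation matrix whose columns are the frame's x, y, z axes.
In Python, from station import r gives the robot as it stands.
- The arm moves only by the tool play_rows, never from a script. Its argument "steps" is a list of rows, each an object with "gripper": the closure, from -1 (fully open) to 1 (shut); "translation": the shift along the tool's x, y, z in units of 30 mm (1.0 is 30 mm), a list of three; "turn": the turn about the tool's z in units of 5 degrees (1.0 is 5 degrees). A call has exactly 5 rows; each row is the pose to reach, as a shift and turn from the pose commanded when the call began, along the tool's axes at that moment; what a row does not reach only later rows make up. A row lasts 1/12 s, in which the tool goes at most 41.7 mm and 7.16 degrees, less where a joint would pass 70% of its speed; a pose out of reach is approached as far as the arm can. A call with a gripper value outside its range is refused whole. The fingers move at their own pace and stop on an object; the grip force is fixed at half the most. Time passes only in rows, so rows that repeat a pose let the fingers close, or fill a call up. It gives the time, the measured TCP pose, the force and the opening at its end, in the units of the state.
- r.sense(): the state, without advancing time (a new reading comes with each control period).
- r.get_image(name): name is "scene" or "side" or "wrist"; returns the picture (480x640x3 uint8, blue, green, red); there is no depth.
- r.camera_info(name): a dict with "intrinsics" (3x3 intrinsics, pixels), "k1" (the pictures are not rectified: a ray, as slopes to the right and down, at radius r is drawn at 1 + k1 r^2 times it, then the intrinsics apply), "world_to_cam" (4x4, takes a point from world to camera coordinates). Camera axes: x right, y up, looking along -z (the intrinsics and any distortion apply to the point x, -y, -z); pixel columns grow to the right and rows downward; lengths in mm; the calibration is good to about 2 mm. A picture is of the moment at which its call begins: read the wrist's pose just before it. camera_info takes no time and is no camera call; for the wrist camera it gives the pose at the moment of the call.
- r.job_done(): hands the job in, once; it reports no verdict.
Trained networks look in the newest picture that a camera, given by its name, has taken for a name from the list of things; names that differ only in an ending like _2 or _b are one class to them, and where a whole thing is asked for, a point or a joint stands for the part that bears it (a point fixed in the world has none). Each returns a list of dicts, best first, with "conf" (0 to 1); they miss things now and then, are a little off and sometimes report something else, mostly with a low value. They report only what shows in the picture. A call takes as long as a camera call. They do not tell look-alikes from the thing itself.
- r.look_for(camera, target): "centre" ([x, y, z] in mm, in world coordinates, good to about 4 mm: the middle of the surface that is visible of it).
- r.cut_out(camera, target): "mask" (480x640 bool, what is visible of it).
The state is a dict: "t": time; "q": joint angles; "joint_velocities": joint speeds; "joint_torque": joint torques, N m; "eef_pos": TCP position; "tcp_rot": TCP orientation; "ft_force": force on the tool from outside, world axes, zero at the start; "torque": the same for the moment, N m; "opening": opening from 0.0 (shut) to 1.0 (fully open).
Only numpy, scipy, OpenCV 4.12 (cv2) and the standard library are available. Lean on these libraries where they do the work, as an engineer would, in place of code of your own. Each camera call takes 0.05 s, during which the arm holds its last target.

## Working session

There is one attempt and no reset: what is moved stays moved. The work goes in short steps, Python scripts to look and compute and a tool call to move; the robot and the scene stay as the last step left them, time stands still between calls to the robot, and variables do not carry over. Pictures are saved under pics/ and viewed, and the job is handed in when it is done.

Besides the shell and the picture viewer there is one more tool, called after "Request:" as name(argument=value, ...) on one line, values as JSON. play_rows: Moves the arm, as the interface text tells. Its arguments: {"type":"object","properties":{"steps":{"type":"array"}},"required":["steps"]}

```bash
ls; mkdir -p pics; cat > h.py <<'E'
import numpy as np, cv2
from station import r
def snap(cam,name):
    im=np.array(r.get_image(cam)); cv2.imwrite(f'pics/{name}.png',im); return im
E
python3 - <<'E'
from h import *
s=r.sense(); print({k:np.round(v,3).tolist() for k,v in s.items()})
for c in ['scene','side','wrist']:
    snap(c,c+'0'); print(c,r.camera_info(c))
for n in ['carrier_c','ram_axis','tray','knob_top','pad']:
    for c in ['scene','side']:
        try: print(n,c,[(np.round(d['centre'],1).tolist(),round(d['conf'],2)) for d in r.look_for(c,n)])
        except Exception as e: print(n,c,e)
print(r.sense()['t'])
E
```

```text
pics
{'t': 0.0, 'q': [1.242, 0.314, -0.048, 1.21, 0.0, 1.571], 'joint_velocities': [-0.0, -0.002, 0.001, -0.001, -0.001, -0.001], 'joint_torque': [0.001, -53.959, 33.975, 0.019, 0.0, 0.0], 'eef_pos': [193.54, 567.32, 230.449], 'tcp_rot': [[-0.946, 0.323, -0.001], [0.323, 0.946, -0.002], [0.0, -0.002, -1.0]], 'ft_force': [0.007, -0.553, -0.29], 'torque': [-0.009, 0.009, 0.021], 'opening': 0.999}
scene {'intrinsics': array([[497.03462745,   0.        , 319.43953711],
       [  0.        , 497.03462745, 237.79446968],
       [  0.        ,   0.        ,   1.        ]]), 'k1': -0.09023659403131845, 'world_to_cam': array([[-5.23025350e-01,  8.52315271e-01,  1.77810556e-03,
         2.28944672e+02],
       [-5.01540482e-01, -3.09456977e-01,  8.07894501e-01,
         1.06825241e+02],
       [ 6.89131068e-01,  4.21657512e-01,  5.89324456e-01,
        -1.63326823e+03],
       [ 0.00000000e+00,  0.00000000e+00,  0.00000000e+00,
         1.00000000e+00]])}
side {'intrinsics': array([[463.15408925,   0.        , 313.16192872],
       [  0.        , 463.15408925, 242.03191143],
       [  0.      
[... 1069 characters left out ...]
 222.0, 46.2], 0.74), ([554.4, 224.8, 66.1], 0.68), ([528.4, 324.0, 48.6], 0.17)]
carrier_c side [([535.7, 202.5, 37.8], 0.83), ([373.6, -264.4, 26.9], 0.73), ([218.4, 250.7, 24.2], 0.61)]
ram_axis scene [([560.6, -273.5, 51.8], 0.86)]
ram_axis side [([519.1, -300.3, 70.2], 0.61), ([539.4, -276.2, 252.2], 0.4)]
tray scene [([506.7, 264.1, 27.8], 0.93), ([755.3, 281.6, 25.7], 0.6), ([550.2, -262.3, 245.8], 0.48)]
tray side [([469.2, 233.9, 23.8], 0.87)]
knob_top scene [([552.6, -268.0, 254.1], 0.62)]
knob_top side [([538.2, -275.4, 249.3], 0.92), ([466.7, 237.0, 23.5], 0.4), ([737.4, 263.1, 21.0], 0.34)]
pad scene [([549.7, -265.0, 243.1], 0.83)]
pad side [([537.9, -279.1, 253.5], 0.84)]
0.65
```

View pics/scene0.png

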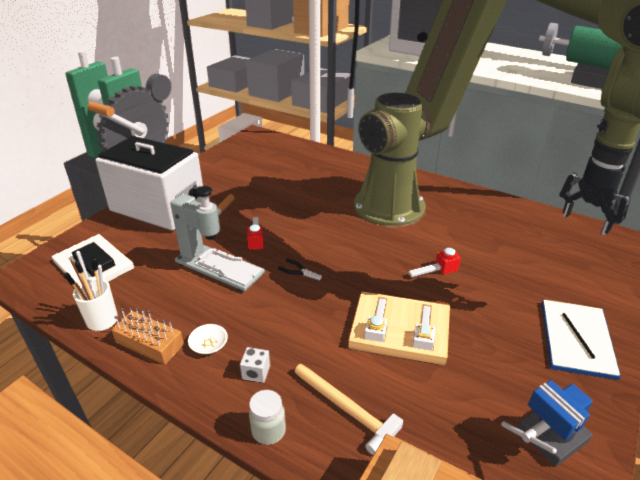

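View pics/side0.png

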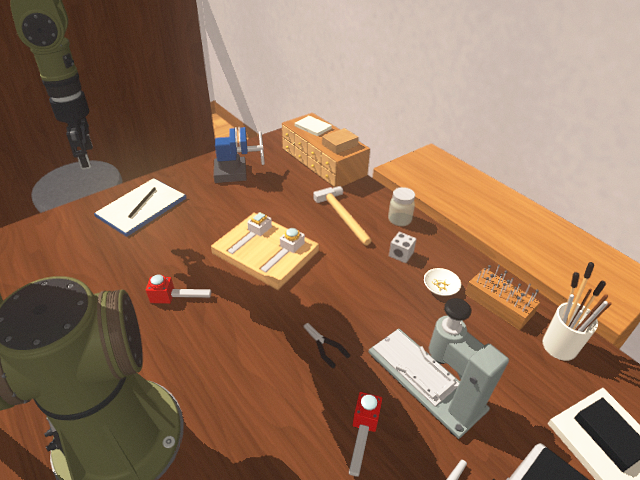

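View pics/wrist0.png

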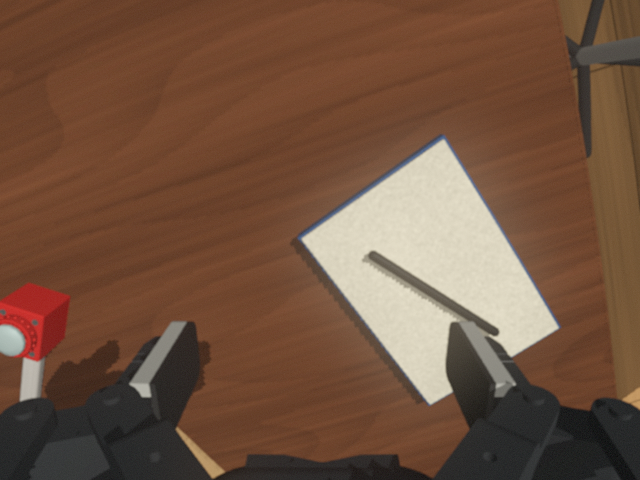

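The two white carriers sit in the tray at scene (378,322) and (425,332). The red ones are look-alikes. I'll enlarge the tray and the press.

```bash
python3 - <<'E'
import cv2,numpy as np
a=cv2.imread('pics/scene0.png'); b=cv2.imread('pics/side0.png')
c=lambda im,x,y,w,h,s:cv2.resize(im[y:y+h,x:x+w],None,fx=s,fy=s,interpolation=cv2.INTER_CUBIC)
t=np.hstack([c(a,345,285,110,80,3.6),c(b,205,205,120,87,3.3)[:288]])
p=np.hstack([c(a,165,180,110,80,3.6)[:288],c(b,365,325,130,95,3.03)[:288]])
w=min(t.shape[1],p.shape[1]); print(t.shape,p.shape)
cv2.imwrite('pics/crop0.png',np.vstack([t[:287,:w],p[:287,:w]])); 
E
```

```text
Traceback (most recent call last):
ValueError: all the input array dimensions except for the concatenation axis must match exactly, but along dimension 0, the array at index 0 has size 288 and the array at index 1 has size 287
```

```bash
python3 - <<'E'
import cv2,numpy as np
a=cv2.imread('pics/scene0.png'); b=cv2.imread('pics/side0.png')
c=lambda im,x,y,w,h:cv2.resize(im[y:y+h,x:x+w],(400,300),interpolation=cv2.INTER_CUBIC)
t=np.hstack([c(a,345,285,112,84),c(b,205,205,120,90)])
p=np.hstack([c(a,165,180,112,84),c(b,365,325,132,99)])
cv2.imwrite('pics/crop0.png',np.vstack([t,p])); 
E
```

```text
(no output)
```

View pics/crop0.png

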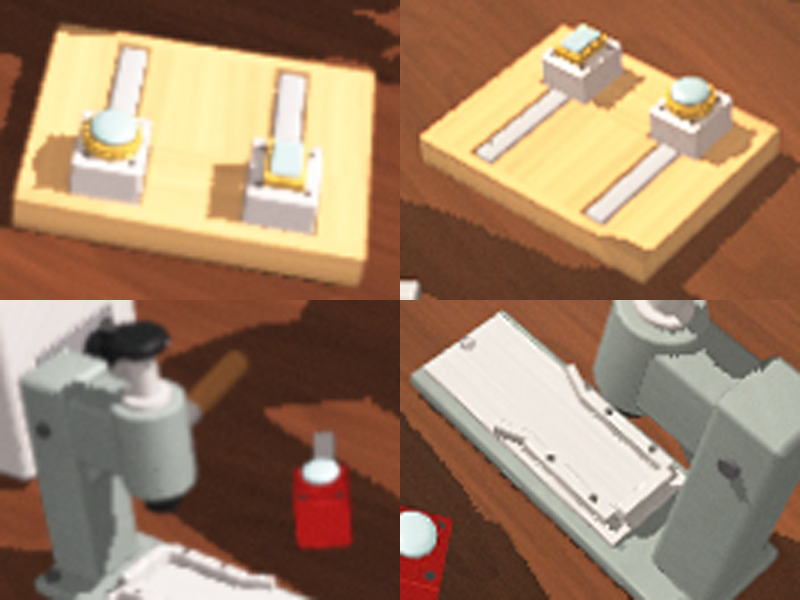

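The round brass frame is the carrier at scene (378,322) and side (291,239). Its neighbour at scene (425,332) has the rectangular frame. Next I'll triangulate both the carriers and the press.

```bash
cat >> h.py <<'E'
CI={}
def ray(ci,px):
    K=ci['intrinsics'];k=ci['k1'];T=ci['world_to_cam']
    d=np.array([(px[0]-K[0,2])/K[0,0],(px[1]-K[1,2])/K[1,1]]);u=d.copy()
    for _ in range(20): u=d/(1+k*(u@u))
    R=T[:3,:3];o=-R.T@T[:3,3]
    v=R.T@np.array([u[0],-u[1],-1]);return o,v/np.linalg.norm(v)
def onz(ci,px,z):
    o,v=ray(ci,px);return o+v*(z-o[2])/v[2]
def proj(ci,P):
    K=ci['intrinsics'];k=ci['k1'];T=ci['world_to_cam']
    c=T[:3,:3]@np.asarray(P,float)+T[:3,3];u=np.array([c[0],-c[1]])/-c[2];u=u*(1+k*u@u)
    return np.array([K[0,0]*u[0]+K[0,2],K[1,1]*u[1]+K[1,2]])
E
python3 - <<'E'
from h import *
sc=r.camera_info('scene');sd=r.camera_info('side')
S=lambda x,y:(345+x/3.571,285+y/3.571); D=lambda x,y:(205+(x-400)/3.333,205+y/3.333)
P=lambda x,y:(365+(x-400)/3.03,325+(y-300)/3.03)
R=lambda n,v:print(n,np.round(v,1))
R('glass sc',onz(sc,S(115,125),68));R('glass sd',onz(sd,D(693,92),68))
R('tailend sc',onz(sc,S(134,48),26));R('tailend sd',onz(sd,D(598,215),26))
R('rect tail sc',onz(sc,S(290,76),26));R('rect tail sd',onz(sd,D(489,155),26))
R('rect glass sc',onz(sc,S(289,157),68));R('rectglass sd',onz(sd,D(583,42),68))
for p in [(57,28),(375,67),(22,207),(357,265)]:R('tray sc',onz(sc,S(*p),26))
for p in [(560,28),(777,132),(645,260),(423,147)]:R('tray sd',onz(sd,D(*p),26))
for p in [(497,312),(415,375),(598,545),(683,480)]:R('bed sd',onz(sd,P(*p),26))
R('knob sd',onz(sd,(457,307),252));R('knob sc',onz(sc,(165+143/3.571,180+(332-300)/3.571),252))
E
```

```text
glass sc [554.  224.1  68. ]
glass sd [549.2 214.8  68. ]
tailend sc [441.2 186.5  26. ]
tailend sd [441.9 183.5  26. ]
rect tail sc [410.6 290.7  26. ]
rect tail sd [409.1 286.7  26. ]
rect glass sc [522.6 329.1  68. ]
rectglass sd [513.9 314.8  68. ]
tray sc [451. 131.  26.]
tray sc [371.5 338.1  26. ]
tray sc [610.8 190.2  26. ]
tray sc [545.7 389.2  26. ]
tray sd [533.3 388.   26. ]
tray sd [601.7 178.1  26. ]
tray sd [444.8 125.9  26. ]
tray sd [372.5 324.5  26. ]
bed sd [ 575.7 -138.3   26. ]
bed sd [ 492.9 -143.4   26. ]
bed sd [ 499.6 -307.5   26. ]
bed sd [ 577.7 -309.5   26. ]
knob sd [ 540.4 -272.2  252. ]
knob sc [ 543.3 -268.   252. ]
```

```bash
cat >> h.py <<'E'
def plan(target,yang,n=None):
    """world target (mm), desired world angle (deg) of tool y -> units"""
    s=r.sense();R=np.array(s['tcp_rot']);p=np.array(s['eef_pos'])
    tr=R.T@(np.array(target,float)-p)/30
    cur=np.degrees(np.arctan2(R[1,1],R[0,1]));d=(yang-cur+180)%360-180
    print('t',round(s['t'],2),'pos',p.round(1),'yang',round(cur,2),'tr',tr.round(3),'len mm',round(np.linalg.norm(tr)*30,1),'turn',round(-d/5,3),'F',np.round(s['ft_force'],1),'op',round(s['opening'],3),'q',np.round(s['q'],2))
E
python3 - <<'E'
from h import *
ci=r.camera_info('wrist');s=r.sense();R=np.array(s['tcp_rot']);T=ci['world_to_cam']
o=-T[:3,:3].T@T[:3,3];print('cam in tool',R.T@(o-s['eef_pos']),'axes',(R.T@T[:3,:3].T).round(3))
print('centre view at z40',R.T@(onz(ci,(320,240),40)-s['eef_pos']))
plan([540,215,230],108)
E
```

```text
cam in tool [  78.11078787    0.55256761 -140.9541331 ] axes [[-0.     0.953  0.304]
 [ 1.     0.     0.   ]
 [ 0.     0.304 -0.953]]
centre view at z40 [-25.60875525  -1.23411203 191.3139641 ]
t 0.65 pos [193.7 567.9 231.3] yang 71.16 tr [-14.722  -7.405   0.044] len mm 494.4 turn -7.367 F [-0.5  0.5  0.4] op 1.0 q [ 1.24  0.31 -0.05  1.21 -0.    1.57]
```

Request:
play_rows(steps=[{"gripper": -1,"translation": [-1.2,-0.6,0],"turn": -0.8},{"gripper": -1,"translation": [-2.4,-1.2,0],"turn": -1.8},{"gripper": -1,"translation": [-3.6,-1.8,0],"turn": -2.8},{"gripper": -1,"translation": [-4.8,-2.4,0],"turn": -3.8},{"gripper": -1,"translation": [-6.0,-3.0,0],"turn": -4.8}])

```text
t: 1.07
eef_pos: [335.9, 423.2, 231.4]
tcp_rot: [[-0.995, -0.095, 0.0], [-0.095, 0.995, 0.0], [-0.0, 0.0, -1.0]]
ft_force: [0.8, 0.6, -0.5]
opening: 1.0
```

```bash
python3 -c "
from h import *
plan([540,215,230],108)"
```

```text
t 1.07 pos [335.9 423.2 231.4] yang 95.45 tr [-6.112 -7.554  0.048] len mm 291.5 turn -2.51 F [ 0.8  0.6 -0.5] op 1.0 q [ 0.9   0.2  -0.19  1.18 -0.    0.8 ]
```

Request:
play_rows(steps=[{"gripper": -1,"translation": [-0.8,-1.0,0],"turn": -0.6},{"gripper": -1,"translation": [-1.6,-2.0,0],"turn": -1.2},{"gripper": -1,"translation": [-2.4,-3.0,0],"turn": -1.8},{"gripper": -1,"translation": [-3.2,-4.0,0],"turn": -2.5},{"gripper": -1,"translation": [-4.1,-5.1,0],"turn": -2.5}])

```text
t: 1.48
eef_pos: [471.5, 282.6, 231.6]
tcp_rot: [[-0.952, -0.306, 0.0], [-0.306, 0.952, 0.001], [-0.0, 0.0, -1.0]]
ft_force: [0.9, 0.7, 1.0]
opening: 0.997
```

```bash
python3 -c "
from h import *
plan([540,215,230],108)"
```

```text
t 1.48 pos [471.5 282.6 231.6] yang 107.84 tr [-1.485 -2.845  0.053] len mm 96.3 turn -0.033 F [0.9 0.7 1. ] op 0.997 q [ 0.54  0.22 -0.17  1.18  0.    0.23]
```

Request:
play_rows(steps=[{"gripper": -1,"translation": [-0.5,-0.95,0],"turn": 0},{"gripper": -1,"translation": [-1.0,-1.9,0],"turn": 0},{"gripper": -1,"translation": [-1.5,-2.8,0],"turn": 0},{"gripper": -1,"translation": [-1.5,-2.8,0],"turn": 0},{"gripper": -1,"translation": [-1.5,-2.8,0],"turn": 0}])

```text
t: 1.9
eef_pos: [539.8, 216.4, 231.1]
tcp_rot: [[-0.954, -0.301, -0.0], [-0.301, 0.954, 0.0], [0.0, 0.0, -1.0]]
ft_force: [0.4, -0.2, -0.0]
opening: 1.0
```

```bash
python3 - <<'E'
from h import *
import pickle
ci=r.camera_info('wrist');s=r.sense();im=snap('wrist','w1')
pickle.dump((ci,s),open('w1.pkl','wb'))
print([(np.round(d['centre'],1).tolist(),round(d['conf'],2)) for d in r.look_for('wrist','carrier_c')])
print([(np.round(d['centre'],1).tolist(),round(d['conf'],2)) for d in r.look_for('wrist','glass_top')])
plan([551,219,150],108)
E
```

```text
[([529.9, 211.3, 50.7], 0.82)]
[([547.3, 222.7, 68.0], 0.7)]
t 2.05 pos [538.2 218.2 231.3] yang 107.72 tr [-0.415 -0.106  2.708] len mm 82.3 turn -0.057 F [-0.1 -0.8  0.5] op 1.0 q [ 0.38  0.28 -0.1   1.2   0.    0.08]
```

View pics/w1.png

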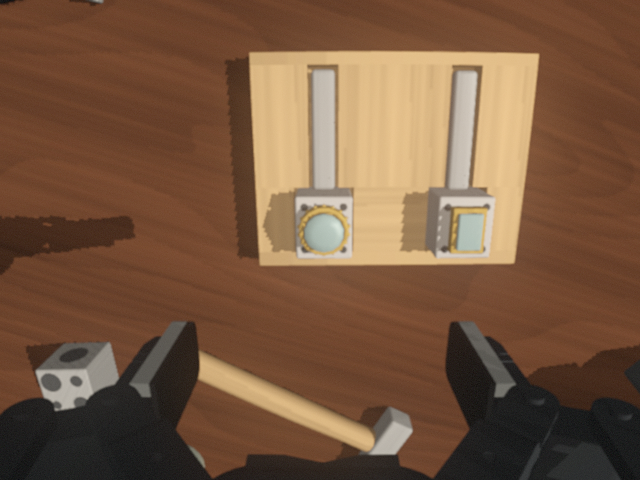

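The wrist view shows the tray squarely. The round carrier's glass is at (324,231), with the rectangular one to its right at (470,232).

```bash
python3 - <<'E'
from h import *
import pickle
ci,s=pickle.load(open('w1.pkl','rb'))
im=cv2.imread('pics/w1.png')
cv2.imwrite('pics/w1c.png',cv2.resize(im[40:280,235:435],None,fx=3,fy=2.5,interpolation=cv2.INTER_CUBIC)[:600])
for p in [(250,53),(538,54),(514,264),(260,265)]: print('tray',onz(ci,p,26).round(1))
for p in [(296,190),(351,189),(353,257),(299,259)]: print('blk',onz(ci,p,52).round(1))
print('glass',onz(ci,(324,231),67.5).round(1))
for p in [(312,70),(335,70),(314,188),(337,188)]: print('tail',onz(ci,p,26).round(1))
E
```

```text
tray [445.  130.6  26. ]
tray [377.8 337.9  26. ]
tray [539.2 390.9  26. ]
tray [605.7 182.1  26. ]
blk [529.2 193.1  52. ]
blk [516.1 232.1  52. ]
blk [566.7 250.8  52. ]
blk [581.1 210.9  52. ]
glass [549.1 221.3  67.5]
tail [442.9 178.4  26. ]
tail [437.7 194.9  26. ]
tail [528.4 206.5  26. ]
tail [522.9 224.2  26. ]
```

View pics/w1c.png

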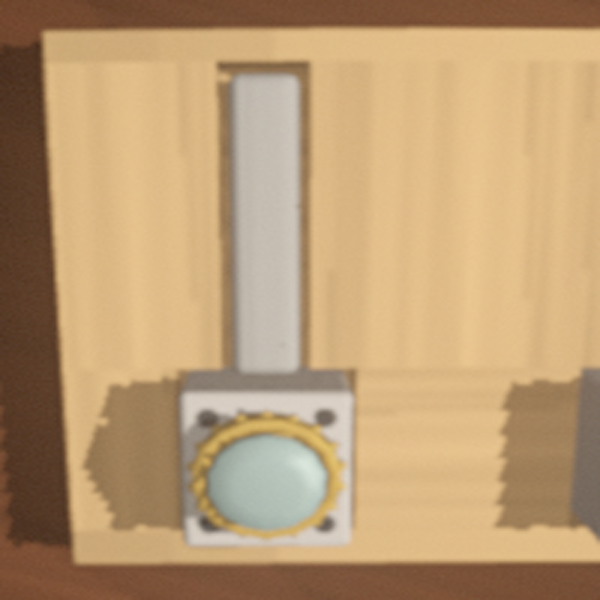

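```bash
python3 - <<'E'
from h import *
import pickle
ci,s=pickle.load(open('w1.pkl','rb'))
Q=[onz(ci,(235+x/3,40+y/2.5),52) for x,y in [(181,393),(351,391),(353,543),(186,545)]]
print(np.round(Q,1),np.mean(Q,0).round(1)); print([np.linalg.norm(Q[i]-Q[i-1]).round(1) for i in range(4)])
print('brass c',onz(ci,(235+267/3,40+476/2.5),61).round(1), 'glass',onz(ci,(235+267/3,40+482/2.5),66).round(1))
sc=r.camera_info('scene');sd=r.camera_info('side')
E
```

```text
[[534.6 194.2  52. ]
 [521.2 234.6  52. ]
 [567.  250.6  52. ]
 [580.7 209.2  52. ]] [550.9 222.2  52. ]
[np.float64(48.5), np.float64(42.6), np.float64(48.5), np.float64(43.7)]
brass c [550.4 221.8  61. ] glass [550.8 221.9  66. ]
```

```bash
python3 -c "
from h import *
plan([551,222,95],108.3)"
```

```text
t 2.05 pos [538.2 218.2 231.3] yang 107.72 tr [-0.447 -0.011  4.542] len mm 136.9 turn -0.117 F [-0.1 -0.8  0.5] op 1.0 q [ 0.38  0.28 -0.1   1.2   0.    0.08]
```

Request:
play_rows(steps=[{"gripper": -1,"translation": [-0.45,-0.01,1.2],"turn": -0.12},{"gripper": -1,"translation": [-0.45,-0.01,2.4],"turn": -0.12},{"gripper": -1,"translation": [-0.45,-0.01,3.6],"turn": -0.12},{"gripper": -1,"translation": [-0.45,-0.01,4.54],"turn": -0.12},{"gripper": -1,"translation": [-0.45,-0.01,4.54],"turn": -0.12}])

```text
t: 2.47
eef_pos: [546.6, 220.8, 89.2]
tcp_rot: [[-0.949, -0.315, -0.009], [-0.315, 0.949, -0.004], [0.01, -0.0, -1.0]]
ft_force: [-1.4, -0.3, -1.3]
opening: 0.999
```

```bash
python3 - <<'E'
from h import *
im=snap('wrist','w2')
plan([551,222,25],108.3)
ci=r.camera_info('wrist')
print(proj(ci,[551,222,62]))
E
```

```text
t 2.52 pos [548.4 221.4  92.4] yang 108.38 tr [-0.105 -0.007  2.247] len mm 67.5 turn 0.015 F [-0.8 -0.1  1.8] op 0.997 q [ 0.38  0.39 -0.27  0.92  0.    0.06]
[320.45024511 299.64369132]
```

View pics/w2.png

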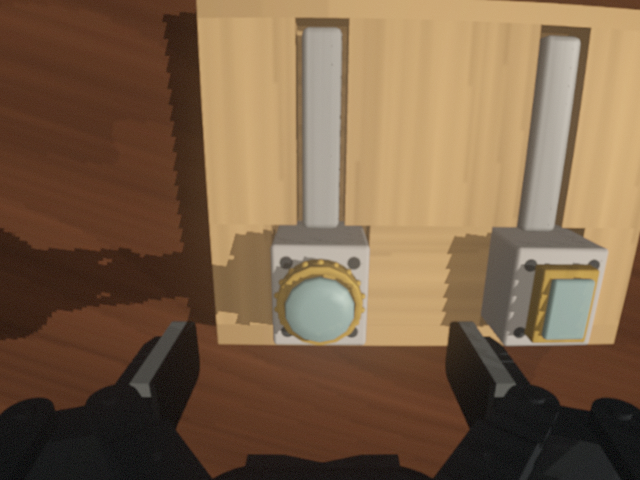

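Request:
play_rows(steps=[{"gripper": -1,"translation": [0,0,0.6],"turn": 0},{"gripper": -1,"translation": [0,0,1.1],"turn": 0},{"gripper": -1,"translation": [0,0,1.5],"turn": 0},{"gripper": -1,"translation": [0,0,1.8],"turn": 0},{"gripper": -1,"translation": [0,0,1.9],"turn": 0}])

```text
t: 2.93
eef_pos: [551.8, 221.7, 38.1]
tcp_rot: [[-0.949, -0.314, -0.0], [-0.314, 0.949, 0.0], [-0.0, 0.0, -1.0]]
ft_force: [-1.1, -0.8, 0.9]
opening: 1.003
```

Request:
play_rows(steps=[{"gripper": -1,"translation": [0,0,0.1],"turn": 0},{"gripper": -1,"translation": [0,0,0.2],"turn": 0},{"gripper": -1,"translation": [0,0,0.3],"turn": 0},{"gripper": -1,"translation": [0,0,0.4],"turn": 0},{"gripper": -1,"translation": [0,0,0.43],"turn": 0}])

```text
t: 3.35
eef_pos: [551.9, 221.3, 25.0]
tcp_rot: [[-0.95, -0.313, -0.0], [-0.313, 0.95, -0.0], [0.0, -0.0, -1.0]]
ft_force: [-0.2, -0.4, 0.1]
opening: 0.999
```

```bash
python3 - <<'E'
from h import *
im=snap('wrist','w3')
plan([551,222,25],108.3)
E
```

```text
t 3.4 pos [551.8 221.2  24.9] yang 108.25 tr [ 0.017  0.032 -0.003] len mm 1.1 turn -0.009 F [-0.5 -0.2  0.2] op 1.001 q [ 0.38  0.46 -0.33  0.78  0.    0.06]
```

View pics/w3.png

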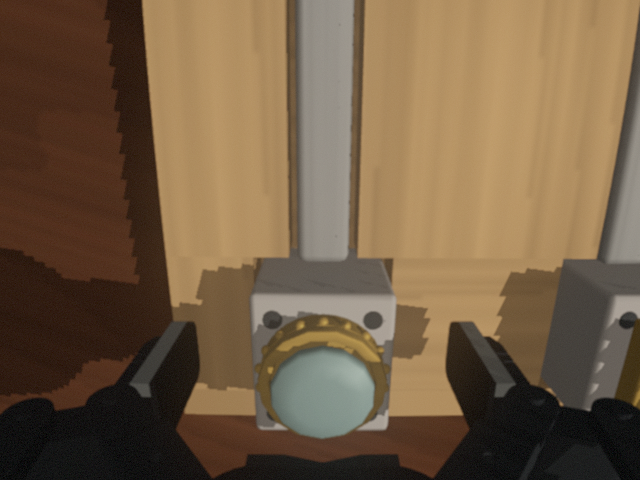

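The block sits between the open jaws, centred at (323,360), so I'll close on it.

Request:
play_rows(steps=[{"gripper": 1,"translation": [0,0,0],"turn": 0},{"gripper": 1,"translation": [0,0,0],"turn": 0},{"gripper": 1,"translation": [0,0,0],"turn": 0},{"gripper": 1,"translation": [0,0,0],"turn": 0},{"gripper": 1,"translation": [0,0,0],"turn": 0}])

```text
t: 3.82
eef_pos: [552.4, 221.5, 25.6]
tcp_rot: [[-0.95, -0.313, 0.001], [-0.313, 0.95, 0.0], [-0.001, -0.0, -1.0]]
ft_force: [-0.6, 0.3, 2.6]
opening: 0.501
```

Request:
play_rows(steps=[{"gripper": 1,"translation": [0,0,0],"turn": 0},{"gripper": 1,"translation": [0,0,0],"turn": 0},{"gripper": 1,"translation": [0,0,-0.1],"turn": 0},{"gripper": 1,"translation": [0,0,-0.2],"turn": 0},{"gripper": 1,"translation": [0,0,-0.3],"turn": 0}])

```text
t: 4.23
eef_pos: [551.3, 221.1, 33.9]
tcp_rot: [[-0.95, -0.313, -0.001], [-0.313, 0.95, -0.0], [0.001, 0.0, -1.0]]
ft_force: [-0.7, 0.6, -1.9]
opening: 0.501
```

```bash
python3 - <<'E'
from h import *
im=snap('wrist','w4')
plan([551,222,25],108.3)
E
```

```text
t 4.28 pos [551.8 221.4  34.7] yang 108.26 tr [0.02  0.028 0.323] len mm 9.7 turn -0.007 F [-0.4  0.2 -1. ] op 0.507 q [ 0.38  0.45 -0.33  0.79  0.    0.06]
```

View pics/w4.png

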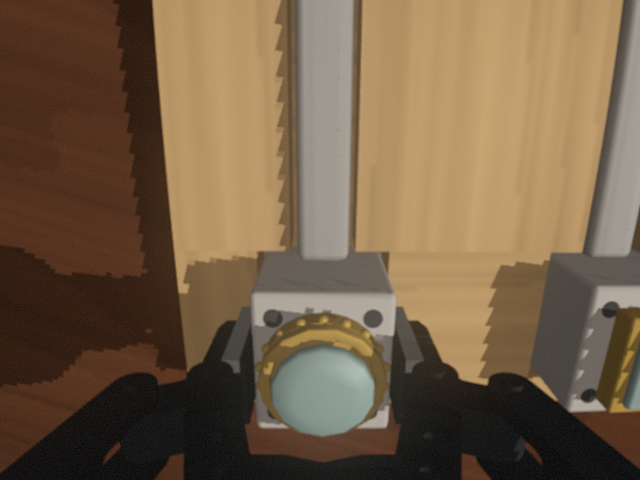

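The carrier has lifted with the grip: opening 0.50, and the tail is rising clear of its groove. I'll lift further, then carry it over.

Request:
play_rows(steps=[{"gripper": 1,"translation": [0,0,-0.7],"turn": 0},{"gripper": 1,"translation": [0,0,-1.5],"turn": 0},{"gripper": 1,"translation": [0,0,-2.3],"turn": 0},{"gripper": 1,"translation": [0,0,-2.9],"turn": 0},{"gripper": 1,"translation": [0,0,-3.2],"turn": 0}])

```text
t: 4.7
eef_pos: [553.2, 221.9, 132.9]
tcp_rot: [[-0.95, -0.313, 0.003], [-0.313, 0.95, 0.001], [-0.003, 0.0, -1.0]]
ft_force: [0.8, 0.5, -2.6]
opening: 0.509
```

Request:
play_rows(steps=[{"gripper": 1,"translation": [0.2,-0.6,0],"turn": 0.5},{"gripper": 1,"translation": [0.6,-1.6,0],"turn": 1.5},{"gripper": 1,"translation": [1.0,-2.8,0],"turn": 2.5},{"gripper": 1,"translation": [1.4,-4.0,0],"turn": 3.5},{"gripper": 1,"translation": [1.8,-5.2,0],"turn": 4.5}])

```text
t: 5.12
eef_pos: [548.7, 55.0, 129.5]
tcp_rot: [[-0.997, 0.077, -0.001], [0.077, 0.997, -0.0], [0.001, -0.0, -1.0]]
ft_force: [1.0, 0.2, -2.0]
opening: 0.502
```

```bash
python3 - <<'E'
from h import *
plan([545,-60,130],1)
E
```

```text
t 5.12 pos [548.7  55.  129.5] yang 85.58 tr [-0.173 -3.83  -0.016] len mm 115.0 turn 16.915 F [ 1.   0.2 -2. ] op 0.502 q [ 0.1   0.29 -0.32  0.96 -0.    0.18]
```

Request:
play_rows(steps=[{"gripper": 1,"translation": [0,-0.9,0],"turn": 1.3},{"gripper": 1,"translation": [-0.05,-1.7,0],"turn": 2.6},{"gripper": 1,"translation": [-0.1,-2.4,0],"turn": 3.9},{"gripper": 1,"translation": [-0.15,-2.9,0],"turn": 5.2},{"gripper": 1,"translation": [-0.15,-3.2,0],"turn": 6.5}])

```text
t: 5.53
eef_pos: [546.4, -41.7, 129.5]
tcp_rot: [[-0.797, 0.604, -0.001], [0.604, 0.797, -0.0], [0.001, -0.001, -1.0]]
ft_force: [0.1, 0.6, -2.4]
opening: 0.504
```

Request:
play_rows(steps=[{"gripper": 1,"translation": [0,0,0],"turn": 1.4},{"gripper": 1,"translation": [0,0,0],"turn": 2.8},{"gripper": 1,"translation": [0,0,0],"turn": 4.2},{"gripper": 1,"translation": [0,0,0],"turn": 5.6},{"gripper": 1,"translation": [0,0,0],"turn": 7.0}])

```text
t: 5.95
eef_pos: [546.3, -39.8, 129.4]
tcp_rot: [[-0.307, 0.952, -0.001], [0.952, 0.307, 0.0], [0.001, -0.001, -1.0]]
ft_force: [0.5, 0.0, -1.4]
opening: 0.504
```

```bash
python3 - <<'E'
from h import *
plan([545,-60,130],1)
E
```

```text
t 5.95 pos [546.3 -39.8 129.4] yang 17.9 tr [-0.626 -0.248 -0.02 ] len mm 20.2 turn 3.381 F [ 0.5  0.  -1.4] op 0.504 q [-0.07  0.28 -0.33  0.96  0.    1.19]
```

Request:
play_rows(steps=[{"gripper": 1,"translation": [-0.3,-0.12,0],"turn": 1.2},{"gripper": 1,"translation": [-0.6,-0.25,0],"turn": 2.3},{"gripper": 1,"translation": [-0.6,-0.25,0],"turn": 3.4},{"gripper": 1,"translation": [-0.6,-0.25,0],"turn": 3.4},{"gripper": 1,"translation": [-0.6,-0.25,0],"turn": 3.4}])

```text
t: 6.37
eef_pos: [545.0, -59.2, 129.6]
tcp_rot: [[-0.025, 1.0, -0.001], [1.0, 0.025, 0.0], [0.0, -0.001, -1.0]]
ft_force: [-0.2, 0.6, -1.4]
opening: 0.506
```

```bash
python3 - <<'E'
from h import *
import pickle
ci=r.camera_info('wrist');s=r.sense();im=snap('wrist','w5');pickle.dump((ci,s),open('w5.pkl','wb'))
snap('side','side5')
plan([541,-171,130],1)
E
```

```text
t 6.47 pos [545.2 -59.  129.8] yang 1.4 tr [-3.728 -0.231 -0.006] len mm 112.1 turn 0.08 F [ 0.3 -0.  -2.7] op 0.507 q [-0.11  0.28 -0.33  0.96  0.    1.44]
```

View pics/w5.png

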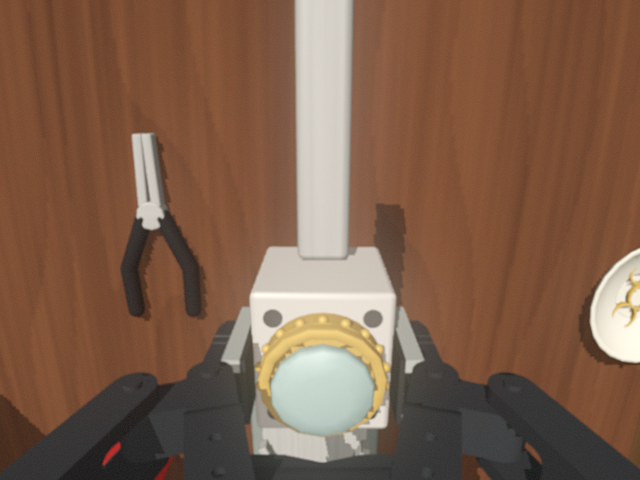

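View pics/side5.png

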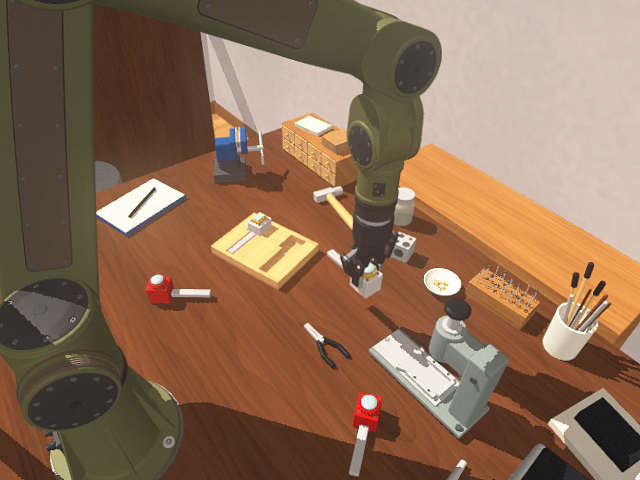

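The carrier is held straight, with the tail toward the camera and clear of the bench. I'll refine the press pose from enlarged side and scene crops.

```bash
python3 - <<'E'
import cv2
b=cv2.imread('pics/side5.png');a=cv2.imread('pics/scene0.png')
cv2.imwrite('pics/c5a.png',cv2.resize(b[320:440,360:520],(800,600),interpolation=cv2.INTER_CUBIC))
cv2.imwrite('pics/c5b.png',cv2.resize(a[180:300,150:310],(800,600),interpolation=cv2.INTER_CUBIC))
E
```

```text
(no output)
```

View pics/c5a.png

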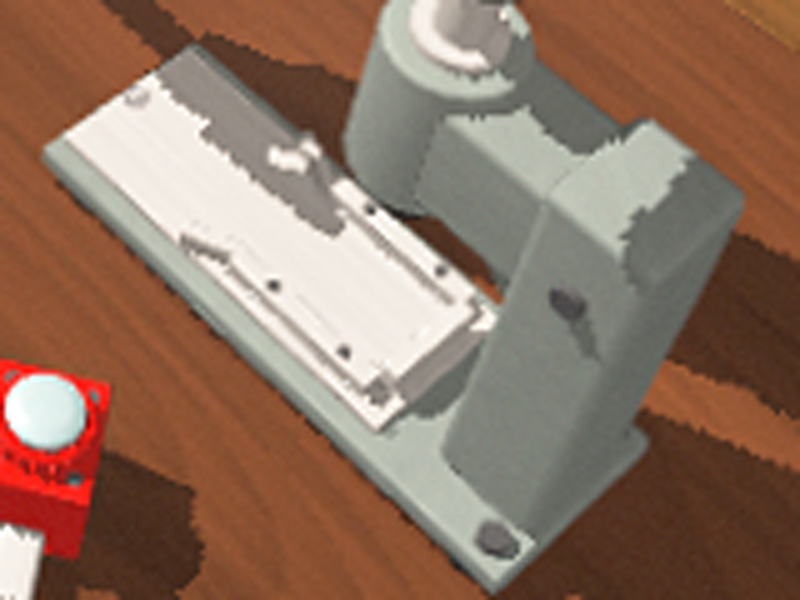

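View pics/c5b.png

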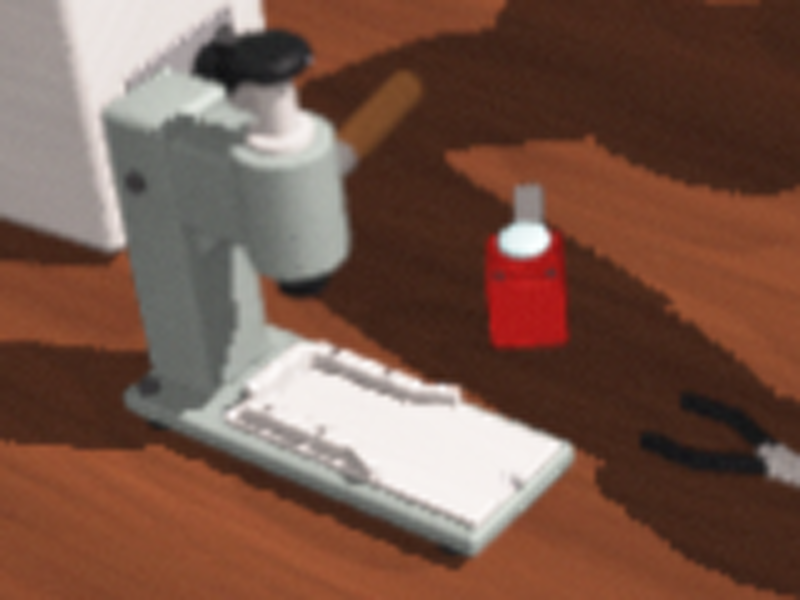

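```bash
python3 - <<'E'
from h import *
from scipy.optimize import least_squares
sc=r.camera_info('scene');sd=r.camera_info('side')
D=lambda x,y:(360+x/5,320+y/5);S=lambda x,y:(150+x/5,180+y/5)
for n,p in dict(fn=(64,146),ff=(188,48),bn=(380,430)).items():print('side',n,onz(sd,D(*p),26).round(1))
for n,p in dict(f_r=(568,447),f_l=(477,524),bl=(232,416)).items():print('scene',n,onz(sc,S(*p),26).round(1))
obs=[(sd,D(64,146),(-133,-37,26)),(sd,D(188,48),(-133,37,26)),(sd,D(380,430),(39,-37,26)),
 (sc,S(568,447),(-133,-37,26)),(sc,S(477,524),(-133,37,26)),(sc,S(232,416),(39,37,26)),
 (sd,(457,308),(0,0,252)),(sc,S(272,55),(0,0,252))]
def f(v):
    x,y,a=v[:3];o=[]
    for ci,p,P in obs:
        W=[x+np.cos(a)*P[0]-np.sin(a)*P[1],y+np.sin(a)*P[0]+np.cos(a)*P[1],P[2]]
        o+=list(proj(ci,W)-p)
    return np.array(o)
s=least_squares(f,[541,-271,-1.55],loss='soft_l1');print(s.x,np.degrees(s.x[2]),f(s.x).reshape(-1,2).round(1).tolist())
E
```

```text
side fn [ 498.5 -145.9   26. ]
side ff [ 575.6 -140.3   26. ]
side bn [ 507.9 -314.3   26. ]
scene f_r [ 505.6 -133.5   26. ]
scene f_l [ 580.1 -136.2   26. ]
scene bl [ 581.2 -305.3   26. ]
[ 541.9669378  -272.94054563   -1.54552341] -88.5519683633176 [[-0.5, -2.3], [-0.4, -0.4], [-1.3, 0.0], [-1.4, -1.7], [0.2, -1.4], [-1.2, -0.9], [1.0, -1.1], [-0.5, -2.8]]
```

```bash
python3 - <<'E'
from h import *
plan([539.4,-172,80],1.45)
E
```

```text
t 6.47 pos [545.2 -59.  129.8] yang 1.4 tr [-3.76  -0.284  1.661] len mm 123.6 turn -0.01 F [ 0.3 -0.  -2.7] op 0.507 q [-0.11  0.28 -0.33  0.96  0.    1.44]
```

Request:
play_rows(steps=[{"gripper": 1,"translation": [-0.9,-0.07,0],"turn": 0},{"gripper": 1,"translation": [-1.9,-0.14,0.3],"turn": 0},{"gripper": 1,"translation": [-2.8,-0.21,0.8],"turn": 0},{"gripper": 1,"translation": [-3.5,-0.28,1.3],"turn": 0},{"gripper": 1,"translation": [-3.76,-0.28,1.6],"turn": 0}])

```text
t: 6.88
eef_pos: [538.6, -174.4, 80.8]
tcp_rot: [[-0.022, 1.0, -0.001], [1.0, 0.022, -0.001], [-0.001, -0.001, -1.0]]
ft_force: [-0.5, 0.3, -2.4]
opening: 0.499
```

Request:
play_rows(steps=[{"gripper": 1,"translation": [0,0,0.2],"turn": 0},{"gripper": 1,"translation": [0,0,0.4],"turn": 0},{"gripper": 1,"translation": [0,0,0.6],"turn": 0},{"gripper": 1,"translation": [0,0,0.75],"turn": 0},{"gripper": 1,"translation": [0,0,0.8],"turn": 0}])

```text
t: 7.3
eef_pos: [539.4, -171.0, 57.7]
tcp_rot: [[-0.024, 1.0, -0.001], [1.0, 0.024, 0.0], [0.0, -0.001, -1.0]]
ft_force: [-1.0, 0.2, -2.1]
opening: 0.505
```

```bash
python3 - <<'E'
from h import *
plan([539.4,-172,45],1.45)
snap('scene','sc6');b=snap('side','sd6');a=cv2.imread('pics/sc6.png')
import numpy as np
cv2.imwrite('pics/c6.png',np.hstack([cv2.resize(a[180:300,150:270],(400,400)),cv2.resize(b[270:410,340:480],(400,400))]))
snap('wrist','w6')
E
```

```text
t 7.3 pos [ 539.4 -171.    57.7] yang 1.36 tr [-0.033 -0.002  0.422] len mm 12.7 turn -0.017 F [-1.   0.2 -2.1] op 0.505 q [-0.31  0.38 -0.38  0.82  0.    1.24]
```

View pics/c6.png

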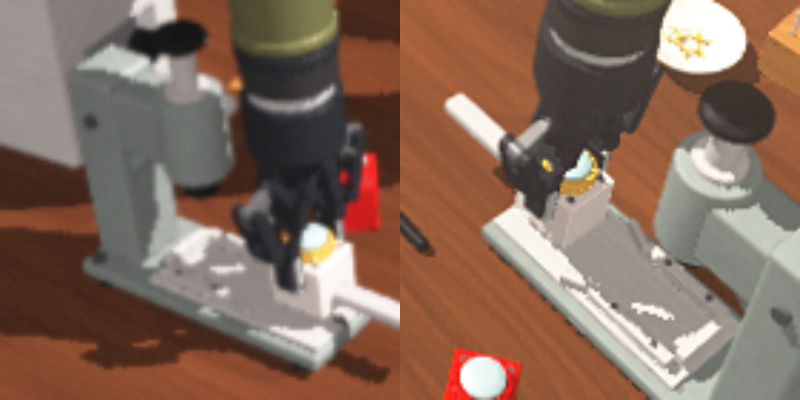

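View pics/w6.png

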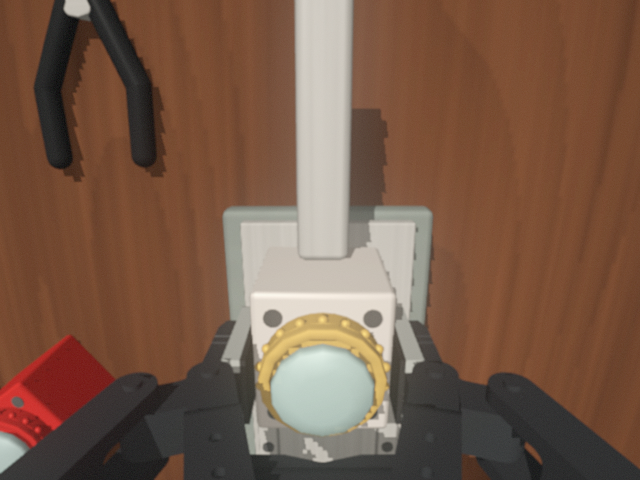

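```bash
python3 - <<'E'
from h import *
ci=r.camera_info('wrist')
im=cv2.imread('pics/w6.png');cv2.imwrite('pics/c6w.png',cv2.resize(im[195:335,210:450],(800,467),interpolation=cv2.INTER_CUBIC))
a=onz(ci,(242,222),26);b=onz(ci,(414,222),26);print(a,b,np.linalg.norm(a-b),(a+b)/2)
E
```

```text
[ 505.78647097 -140.19104071   26.        ] [ 577.20681456 -138.54107418   26.        ] 71.43939996526731 [ 541.49664276 -139.36605745   26.        ]
```

View pics/c6w.png

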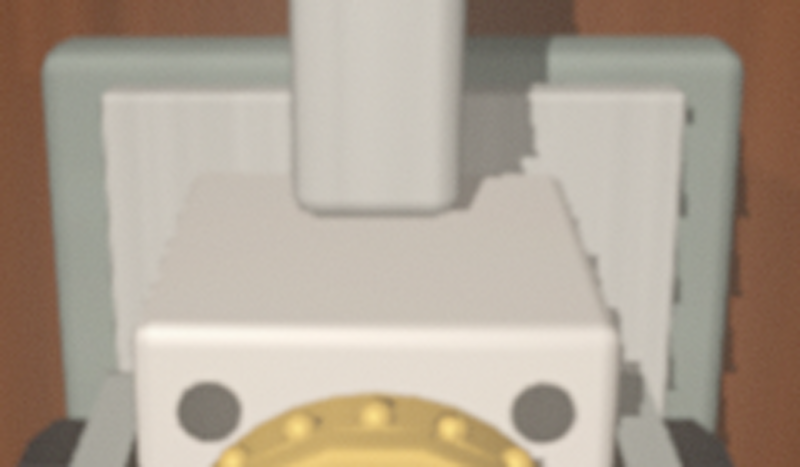

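Request:
play_rows(steps=[{"gripper": 1,"translation": [0,0.08,0.1],"turn": 0},{"gripper": 1,"translation": [0,0.08,0.2],"turn": 0},{"gripper": 1,"translation": [0,0.08,0.3],"turn": 0},{"gripper": 1,"translation": [0,0.08,0.36],"turn": 0},{"gripper": 1,"translation": [0,0.08,0.38],"turn": 0}])

```text
t: 7.87
eef_pos: [541.6, -172.0, 46.3]
tcp_rot: [[-0.022, 1.0, -0.001], [1.0, 0.022, 0.0], [0.0, -0.001, -1.0]]
ft_force: [0.5, -0.4, -2.1]
opening: 0.503
```

Request:
play_rows(steps=[{"gripper": 1,"translation": [0,0,0.01],"turn": 0},{"gripper": 1,"translation": [0,0,0.02],"turn": 0},{"gripper": 1,"translation": [0,0,0.03],"turn": 0},{"gripper": 1,"translation": [0,0,0.03],"turn": 0},{"gripper": 1,"translation": [0,0,0.03],"turn": 0}])

```text
t: 8.28
eef_pos: [542.0, -172.2, 46.0]
tcp_rot: [[-0.022, 1.0, 0.0], [1.0, 0.022, -0.0], [-0.0, 0.0, -1.0]]
ft_force: [0.3, -0.6, -2.7]
opening: 0.499
```

Request:
play_rows(steps=[{"gripper": 1,"translation": [0,0,0.01],"turn": 0},{"gripper": 1,"translation": [0,0,0.02],"turn": 0},{"gripper": 1,"translation": [0,0,0.03],"turn": 0},{"gripper": 1,"translation": [0,0,0.03],"turn": 0},{"gripper": 1,"translation": [0,0,0.03],"turn": 0}])

```text
t: 8.7
eef_pos: [542.1, -172.2, 45.6]
tcp_rot: [[-0.022, 1.0, 0.0], [1.0, 0.022, -0.0], [-0.0, 0.0, -1.0]]
ft_force: [-2.1, -0.0, 6.0]
opening: 0.504
```

Contact with the bed (Fz +6 N), so I'll release.

Request:
play_rows(steps=[{"gripper": -1,"translation": [0,0,0],"turn": 0},{"gripper": -1,"translation": [0,0,0],"turn": 0},{"gripper": -1,"translation": [0,0,0],"turn": 0},{"gripper": -1,"translation": [0,0,0],"turn": 0},{"gripper": -1,"translation": [0,0,0],"turn": 0}])

```text
t: 9.12
eef_pos: [542.0, -172.1, 44.9]
tcp_rot: [[-0.022, 1.0, -0.0], [1.0, 0.022, 0.0], [0.0, 0.0, -1.0]]
ft_force: [0.5, 0.3, -0.5]
opening: 0.995
```

Request:
play_rows(steps=[{"gripper": -1,"translation": [0,0,-0.3],"turn": 0},{"gripper": -1,"translation": [0,0,-0.8],"turn": 0},{"gripper": -1,"translation": [0,0,-1.6],"turn": 0},{"gripper": -1,"translation": [0.4,0,-2.6],"turn": 0},{"gripper": -1,"translation": [1.2,0,-3.6],"turn": 0}])

```text
t: 9.53
eef_pos: [540.9, -137.5, 154.4]
tcp_rot: [[-0.019, 1.0, -0.0], [1.0, 0.019, -0.001], [-0.001, -0.0, -1.0]]
ft_force: [0.7, -0.1, 1.0]
opening: 1.003
```

```bash
python3 - <<'E'
from h import *
plan([539.4,-72,175],1.35)
E
```

```text
t 9.53 pos [ 540.9 -137.5  154.4] yang 1.09 tr [ 2.182 -0.007 -0.689] len mm 68.6 turn -0.052 F [ 0.7 -0.1  1. ] op 1.003 q [-0.25  0.28 -0.27  1.02 -0.    1.3 ]
```

Request:
play_rows(steps=[{"gripper": -1,"translation": [0.8,0,-0.2],"turn": 0},{"gripper": -1,"translation": [1.5,0,-0.4],"turn": 0},{"gripper": -1,"translation": [2.0,0,-0.5],"turn": 0},{"gripper": -1,"translation": [2.2,0,-0.5],"turn": 0},{"gripper": -1,"translation": [2.2,0,-0.5],"turn": 0}])

```text
t: 9.95
eef_pos: [539.9, -69.1, 168.6]
tcp_rot: [[-0.024, 1.0, 0.001], [1.0, 0.024, -0.0], [-0.0, 0.001, -1.0]]
ft_force: [0.0, -0.4, 0.5]
opening: 0.998
```

```bash
python3 - <<'E'
from h import *
import pickle
ci=r.camera_info('wrist');s=r.sense();im=snap('wrist','w7');pickle.dump((ci,s),open('w7.pkl','wb'))
snap('side','sd7')
plan([539.4,-70,60],1.35)
E
```

```text
t 10.05 pos [539.6 -70.5 167.9] yang 1.28 tr [ 0.02  -0.005  3.597] len mm 107.9 turn -0.015 F [-1.5 -0.   0.4] op 1.0 q [-0.13  0.24 -0.29  1.04 -0.    1.42]
```

View pics/w7.png

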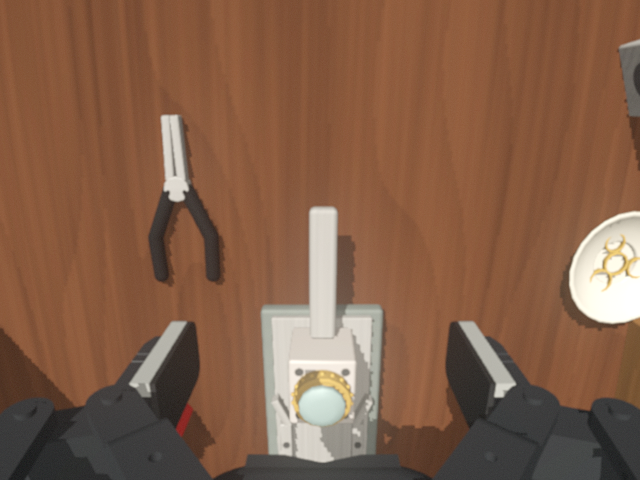

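View pics/sd7.png

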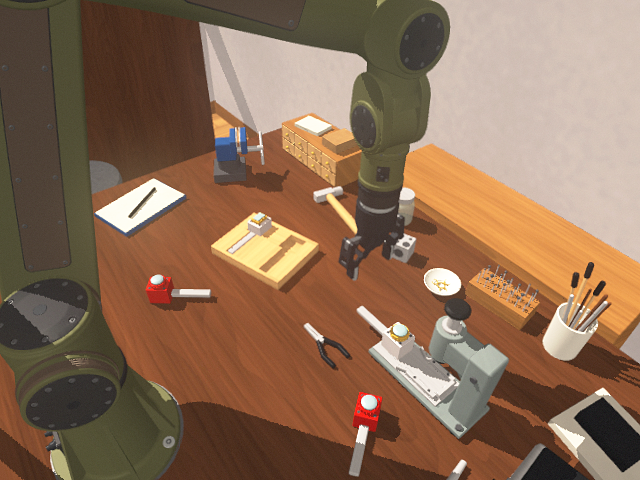

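The carrier stands on the bed front. I'll enlarge the picture to measure the carrier, bed and rails against each other.

```bash
python3 - <<'E'
import cv2
im=cv2.imread('pics/w7.png');cv2.imwrite('pics/c7.png',cv2.resize(im[290:460,250:400],(529,600),interpolation=cv2.INTER_CUBIC))
cv2.imwrite('pics/c7t.png',cv2.resize(im[200:345,280:360],(331,600),interpolation=cv2.INTER_CUBIC))
E
```

```text
(no output)
```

View pics/c7.png

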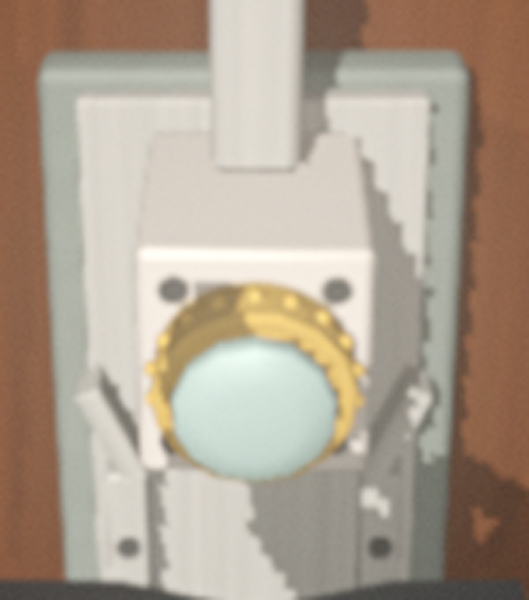

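View pics/c7t.png

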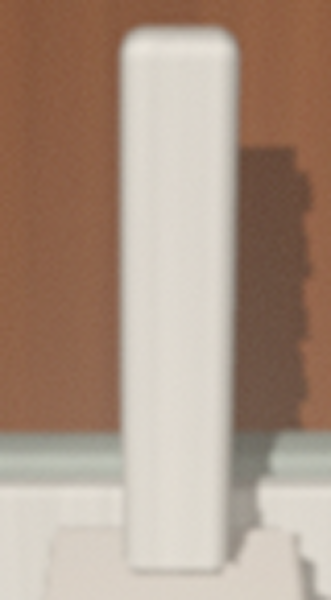

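```bash
python3 - <<'E'
from h import *
import pickle
ci,s=pickle.load(open('w7.pkl','rb'))
C=lambda x,y:(250+x/3.529,290+y/3.529);T=lambda x,y:(280+x/4.1379,200+y/4.1379)
f=lambda n,p,z:print(n,onz(ci,p,z).round(1))
mid=lambda n,p,q,z:print(n,onz(ci,p,z).round(1),onz(ci,q,z).round(1),'mid',((onz(ci,p,z)+onz(ci,q,z))/2).round(1))
mid('bed front',C(78,97),C(430,97),26)
mid('screws',C(128,548),C(380,548),36)
mid('flare',C(80,395),C(430,390),36)
mid('inner',C(138,475),C(372,475),36)
mid('blk top front',C(140,250),C(372,250),72)
mid('blk top back',C(140,467),C(375,460),72)
mid('blk bottom front',C(150,133),C(355,133),26)
mid('tail far',T(124,35),T(237,35),46)
mid('tail near',T(127,560),T(224,560),46)
f('glass c',C(254,405),86); 
E
```

```text
bed front [ 505.1 -139.3   26. ] [ 577.9 -137.6   26. ] mid [ 541.5 -138.5   26. ]
screws [ 515.6 -248.    36. ] [ 572.5 -246.6   36. ] mid [ 544.1 -247.3   36. ]
flare [ 505.5 -206.1   36. ] [ 581. -203.   36.] mid [ 543.2 -204.6   36. ]
inner [ 518.  -227.3   36. ] [ 569.6 -226.1   36. ] mid [ 543.8 -226.7   36. ]
blk top front [ 521.1 -145.7   72. ] [ 562.9 -144.8   72. ] mid [ 542.  -145.2   72. ]
blk top back [ 521.  -194.2   72. ] [ 565.8 -191.5   72. ] mid [ 543.4 -192.8   72. ]
blk bottom front [ 520.  -147.3   26. ] [ 562.7 -146.3   26. ] mid [ 541.4 -146.8   26. ]
tail far [531.9 -52.5  46. ] [549.  -52.1  46. ] mid [540.5 -52.3  46. ]
tail near [ 533.8 -141.9   46. ] [ 549.9 -141.5   46. ] mid [ 541.9 -141.7   46. ]
glass c [ 542.2 -168.    86. ]
```

Press centreline and carrier line agree to within about 1 mm. Next I'll descend onto the tail.

Request:
play_rows(steps=[{"gripper": -1,"translation": [0,0,0.8],"turn": 0},{"gripper": -1,"translation": [0,0,1.7],"turn": 0},{"gripper": -1,"translation": [0,0,2.6],"turn": 0},{"gripper": -1,"translation": [0,0,3.3],"turn": 0},{"gripper": -1,"translation": [0,0,3.7],"turn": 0}])

```text
t: 10.47
eef_pos: [537.5, -71.2, 53.9]
tcp_rot: [[-0.02, 1.0, -0.004], [1.0, 0.02, 0.0], [0.0, -0.004, -1.0]]
ft_force: [-0.6, 0.4, -0.1]
opening: 1.001
```

Request:
play_rows(steps=[{"gripper": -1,"translation": [0,0,0.3],"turn": 0},{"gripper": -1,"translation": [0,0,0.5],"turn": 0},{"gripper": -1,"translation": [0,0,0.7],"turn": 0},{"gripper": -1,"translation": [0,0,0.8],"turn": 0},{"gripper": -1,"translation": [0,0,0.85],"turn": 0}])

```text
t: 10.88
eef_pos: [540.0, -70.4, 31.5]
tcp_rot: [[-0.022, 1.0, 0.0], [1.0, 0.022, -0.0], [-0.0, 0.0, -1.0]]
ft_force: [-0.4, -0.5, 0.1]
opening: 0.999
```

```bash
python3 - <<'E'
from h import *
plan([539.9,-70,29.5],1.35)
snap('wrist','w8')
E
```

```text
t 10.88 pos [540.  -70.4  31.5] yang 1.25 tr [ 0.013 -0.002  0.068] len mm 2.1 turn -0.021 F [-0.4 -0.5  0.1] op 0.999 q [-0.13  0.37 -0.45  0.74 -0.    1.42]
```

View pics/w8.png

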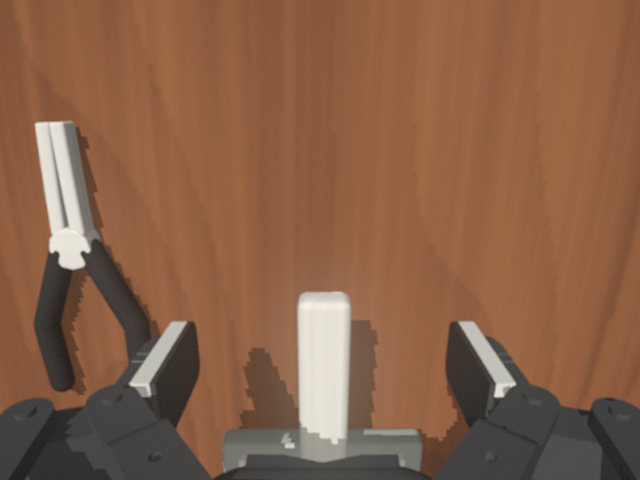

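The tail lies centred between the jaws at (324,370), so I'll close.

Request:
play_rows(steps=[{"gripper": 0,"translation": [0,0,0.05],"turn": -0.03},{"gripper": 1,"translation": [0,0,0.05],"turn": -0.03},{"gripper": 1,"translation": [0,0,0.05],"turn": -0.03},{"gripper": 1,"translation": [0,0,0.05],"turn": -0.03},{"gripper": 1,"translation": [0,0,0.05],"turn": -0.03}])

```text
t: 11.35
eef_pos: [539.9, -70.2, 30.3]
tcp_rot: [[-0.025, 1.0, 0.0], [1.0, 0.025, -0.0], [-0.0, 0.0, -1.0]]
ft_force: [0.1, 0.8, -0.5]
opening: 0.299
```

Request:
play_rows(steps=[{"gripper": 1,"translation": [0,0,0],"turn": 0},{"gripper": 1,"translation": [0,0,0],"turn": 0},{"gripper": 1,"translation": [0,0,0],"turn": 0},{"gripper": 1,"translation": [0,0,0],"turn": 0},{"gripper": 1,"translation": [0,0,0],"turn": 0}])

```text
t: 11.77
eef_pos: [539.8, -70.1, 30.1]
tcp_rot: [[-0.025, 1.0, 0.0], [1.0, 0.025, 0.0], [0.0, 0.0, -1.0]]
ft_force: [-0.6, 0.5, 2.1]
opening: 0.196
```

```bash
python3 - <<'E'
from h import *
plan([539.9,-70,29.5],1.35)
print(r.sense()['torque'])
snap('wrist','w9');b=snap('side','sd9');a=snap('scene','sc9')
cv2.imwrite('pics/c9.png',np.hstack([cv2.resize(a[180:300,150:270],(400,400)),cv2.resize(b[270:410,340:480],(400,400))]))
E
```

```text
t 11.77 pos [539.8 -70.1  30.1] yang 1.41 tr [0.002 0.004 0.02 ] len mm 0.6 turn 0.012 F [-0.6  0.5  2.1] op 0.196 q [-0.13  0.38 -0.46  0.74  0.    1.42]
[ 0.04459831  0.0376418  -0.06516506]
```

View pics/c9.png

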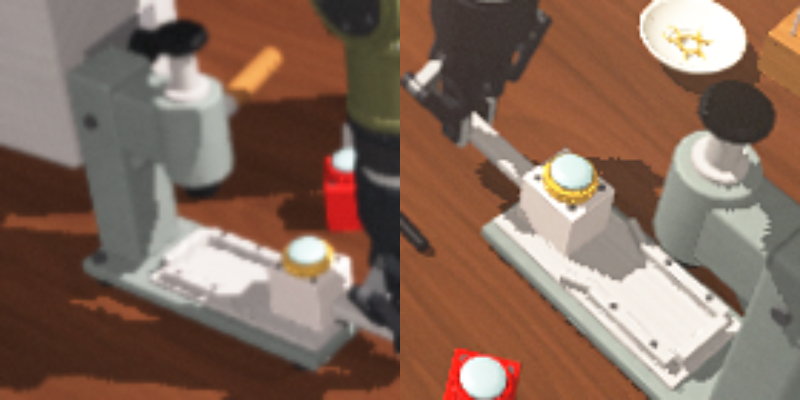

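View pics/w9.png

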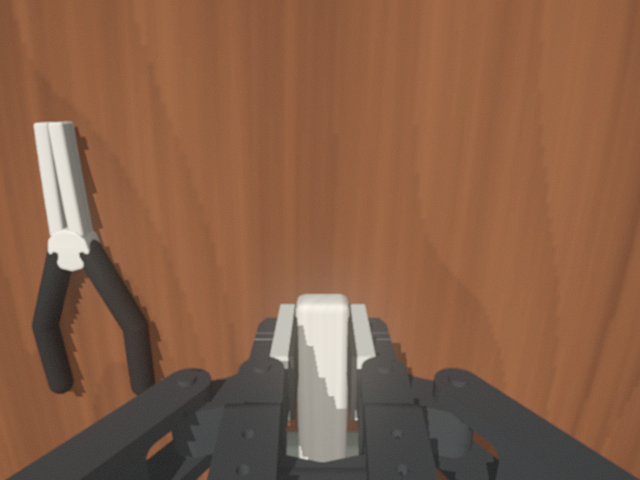

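Request:
play_rows(steps=[{"gripper": 1,"translation": [-0.2,0,0],"turn": 0},{"gripper": 1,"translation": [-0.4,0,0],"turn": 0},{"gripper": 1,"translation": [-0.6,0,0],"turn": 0},{"gripper": 1,"translation": [-0.8,0,0],"turn": 0},{"gripper": 1,"translation": [-1.0,0,0],"turn": 0}])

```text
t: 12.33
eef_pos: [540.5, -100.9, 30.0]
tcp_rot: [[-0.024, 1.0, 0.0], [1.0, 0.024, 0.0], [0.0, 0.0, -1.0]]
ft_force: [-0.1, 3.1, 2.3]
opening: 0.192
```

Request:
play_rows(steps=[{"gripper": 1,"translation": [-0.15,0,0],"turn": 0},{"gripper": 1,"translation": [-0.3,0,0],"turn": 0},{"gripper": 1,"translation": [-0.45,0,0],"turn": 0},{"gripper": 1,"translation": [-0.6,0,0],"turn": 0},{"gripper": 1,"translation": [-0.7,0,0],"turn": 0}])

```text
t: 12.75
eef_pos: [540.9, -121.7, 30.0]
tcp_rot: [[-0.024, 1.0, -0.0], [1.0, 0.024, -0.0], [-0.0, -0.0, -1.0]]
ft_force: [-0.7, 2.7, 2.6]
opening: 0.186
```

```bash
python3 - <<'E'
from h import *
plan([539.9,-70,29.5],1.35)
print(r.sense()['torque'])
b=snap('side','sd10');a=snap('scene','sc10')
cv2.imwrite('pics/c10.png',np.hstack([cv2.resize(a[180:300,150:270],(400,400)),cv2.resize(b[270:410,340:480],(400,400))]))
E
```

```text
t 12.75 pos [ 540.9 -121.7   30. ] yang 1.4 tr [1.723 0.008 0.016] len mm 51.7 turn 0.009 F [-0.7  2.7  2.6] op 0.186 q [-0.22  0.39 -0.43  0.75 -0.    1.33]
[ 0.45106783 -0.00972082  0.02523086]
```

View pics/c10.png

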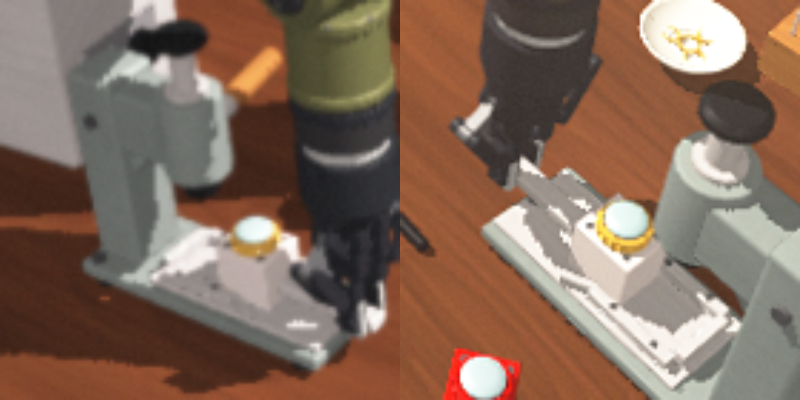

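It has entered the rails with no side force (Fx −0.7 N). I'll continue sliding in.

Request:
play_rows(steps=[{"gripper": 1,"translation": [-0.2,0,0],"turn": 0},{"gripper": 1,"translation": [-0.4,0,0],"turn": 0},{"gripper": 1,"translation": [-0.65,0,0],"turn": 0},{"gripper": 1,"translation": [-0.9,0,0],"turn": 0},{"gripper": 1,"translation": [-1.1,0,0],"turn": 0}])

```text
t: 13.27
eef_pos: [541.8, -155.1, 30.0]
tcp_rot: [[-0.024, 1.0, 0.0], [1.0, 0.024, -0.0], [-0.0, 0.0, -1.0]]
ft_force: [-0.1, 2.3, 2.4]
opening: 0.194
```

Request:
play_rows(steps=[{"gripper": 1,"translation": [-0.1,0,0],"turn": 0},{"gripper": 1,"translation": [-0.2,0,0],"turn": 0},{"gripper": 1,"translation": [-0.3,0,0],"turn": 0},{"gripper": 1,"translation": [-0.35,0,0],"turn": 0},{"gripper": 1,"translation": [-0.35,0,0],"turn": 0}])

```text
t: 13.68
eef_pos: [542.0, -165.1, 30.0]
tcp_rot: [[-0.024, 1.0, -0.0], [1.0, 0.024, -0.001], [-0.001, -0.0, -1.0]]
ft_force: [-0.8, 1.9, 2.6]
opening: 0.195
```

Request:
play_rows(steps=[{"gripper": 1,"translation": [-0.04,0,0],"turn": 0},{"gripper": 1,"translation": [-0.08,0,0],"turn": 0},{"gripper": 1,"translation": [-0.12,0,0],"turn": 0},{"gripper": 1,"translation": [-0.15,0,0],"turn": 0},{"gripper": 1,"translation": [-0.15,0,0],"turn": 0}])

```text
t: 14.1
eef_pos: [542.1, -169.2, 30.0]
tcp_rot: [[-0.025, 1.0, -0.0], [1.0, 0.025, -0.0], [-0.0, -0.0, -1.0]]
ft_force: [0.3, 2.9, 1.8]
opening: 0.192
```

Request:
play_rows(steps=[{"gripper": 1,"translation": [-0.02,0,0],"turn": 0},{"gripper": 1,"translation": [-0.04,0,0],"turn": 0},{"gripper": 1,"translation": [-0.06,0,0],"turn": 0},{"gripper": 1,"translation": [-0.08,0,0],"turn": 0},{"gripper": 1,"translation": [-0.08,0,0],"turn": 0}])

```text
t: 14.52
eef_pos: [542.2, -171.7, 30.0]
tcp_rot: [[-0.025, 1.0, 0.0], [1.0, 0.025, -0.0], [-0.0, 0.0, -1.0]]
ft_force: [-0.3, 2.4, 2.2]
opening: 0.19
```

Request:
play_rows(steps=[{"gripper": 1,"translation": [-0.02,0,0],"turn": 0},{"gripper": 1,"translation": [-0.04,0,0],"turn": 0},{"gripper": 1,"translation": [-0.06,0,0],"turn": 0},{"gripper": 1,"translation": [-0.08,0,0],"turn": 0},{"gripper": 1,"translation": [-0.08,0,0],"turn": 0}])

```text
t: 14.93
eef_pos: [542.2, -172.0, 30.0]
tcp_rot: [[-0.025, 1.0, 0.0], [1.0, 0.025, 0.004], [0.004, 0.0, -1.0]]
ft_force: [0.5, 8.8, 3.9]
opening: 0.193
```

```bash
python3 - <<'E'
from h import *
plan([539.9,-70,29.5],1.35)
b=snap('side','sd11');a=snap('scene','sc11')
cv2.imwrite('pics/c11.png',np.hstack([cv2.resize(a[180:280,165:265],(400,400),interpolation=cv2.INTER_CUBIC),cv2.resize(b[300:420,380:500],(400,400),interpolation=cv2.INTER_CUBIC)]))
E
```

```text
t 14.93 pos [ 542.2 -172.    30. ] yang 1.46 tr [3.401 0.011 0.03 ] len mm 102.0 turn 0.022 F [0.5 8.8 3.9] op 0.193 q [-0.31  0.42 -0.39  0.76  0.    1.24]
```

View pics/c11.png

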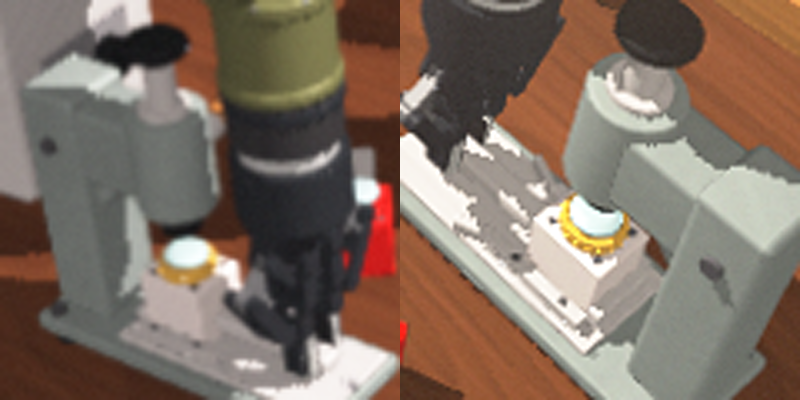

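Request:
play_rows(steps=[{"gripper": 1,"translation": [-0.02,0,0],"turn": 0},{"gripper": 1,"translation": [-0.04,0,0],"turn": 0},{"gripper": 1,"translation": [-0.05,0,0],"turn": 0},{"gripper": 1,"translation": [-0.05,0,0],"turn": 0},{"gripper": 1,"translation": [-0.05,0,0],"turn": 0}])

```text
t: 15.45
eef_pos: [542.1, -172.0, 30.0]
tcp_rot: [[-0.026, 1.0, 0.0], [1.0, 0.026, 0.007], [0.007, 0.0, -1.0]]
ft_force: [-0.4, 13.2, 5.8]
opening: 0.197
```

Firmly on the back stop: 13 N with no further motion. I'll relax the push, release, and lift off.

Request:
play_rows(steps=[{"gripper": 1,"translation": [0.04,0,0],"turn": 0},{"gripper": 1,"translation": [0.07,0,0],"turn": 0},{"gripper": 1,"translation": [0.07,0,0],"turn": 0},{"gripper": -1,"translation": [0.07,0,0],"turn": 0},{"gripper": -1,"translation": [0.07,0,0],"turn": 0}])

```text
t: 15.87
eef_pos: [542.1, -173.9, 29.8]
tcp_rot: [[-0.024, 1.0, -0.0], [1.0, 0.024, -0.001], [-0.001, -0.001, -1.0]]
ft_force: [-0.7, -0.7, 0.2]
opening: 0.47
```

Request:
play_rows(steps=[{"gripper": -1,"translation": [0,0,0],"turn": 0},{"gripper": -1,"translation": [0,0,0],"turn": 0},{"gripper": -1,"translation": [0,0,0],"turn": 0},{"gripper": -1,"translation": [0,0,-0.2],"turn": 0},{"gripper": -1,"translation": [0,0,-0.6],"turn": 0}])

```text
t: 16.28
eef_pos: [540.9, -173.1, 47.1]
tcp_rot: [[-0.024, 1.0, -0.003], [1.0, 0.024, 0.001], [0.001, -0.003, -1.0]]
ft_force: [-0.7, -0.1, 0.2]
opening: 1.003
```

Request:
play_rows(steps=[{"gripper": -1,"translation": [0.2,0,-0.6],"turn": 0},{"gripper": -1,"translation": [0.6,0,-1.5],"turn": 0},{"gripper": -1,"translation": [1.0,0,-2.5],"turn": 0},{"gripper": -1,"translation": [1.4,0,-3.5],"turn": 0},{"gripper": -1,"translation": [1.6,0,-4.2],"turn": 0}])

```text
t: 16.7
eef_pos: [541.7, -124.6, 177.3]
tcp_rot: [[-0.025, 1.0, 0.003], [1.0, 0.025, -0.0], [-0.0, 0.003, -1.0]]
ft_force: [0.5, 0.4, -0.3]
opening: 0.998
```

```bash
python3 - <<'E'
from h import *
plan([544.7,-272.5,290],1.4)
b=snap('side','sd12');a=snap('scene','sc12');w=snap('wrist','w12')
cv2.imwrite('pics/c12.png',np.hstack([cv2.resize(a[180:280,165:265],(400,400),interpolation=cv2.INTER_CUBIC),cv2.resize(b[300:420,380:500],(400,400),interpolation=cv2.INTER_CUBIC)]))
E
```

```text
t 16.7 pos [ 541.7 -124.6  177.3] yang 1.44 tr [-4.932 -0.015 -3.755] len mm 186.0 turn 0.008 F [ 0.5  0.4 -0.3] op 0.998 q [-0.23  0.26 -0.25  1.06  0.    1.32]
```

View pics/c12.png

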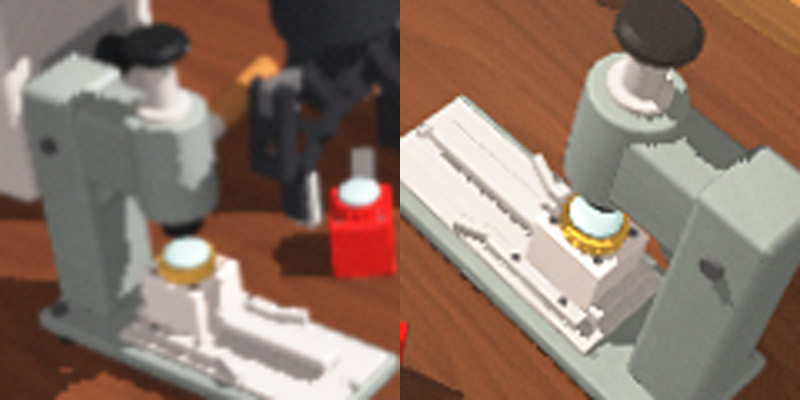

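View pics/w12.png

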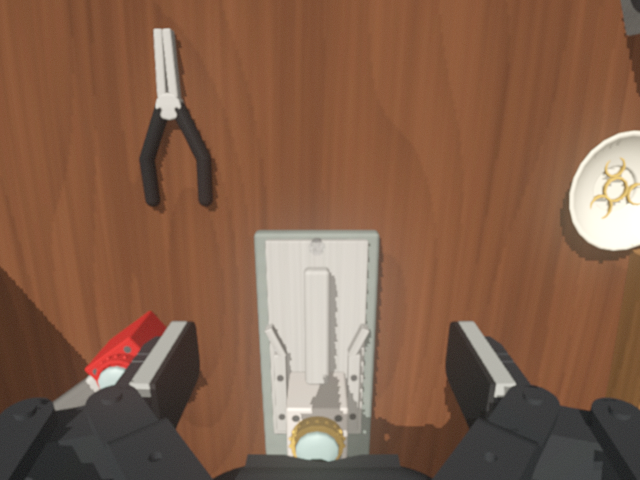

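The carrier is seated under the ram, the tail is free and the jaws are clear. Now I'll shut the gripper, rise, and move over the knob.

Request:
play_rows(steps=[{"gripper": 1,"translation": [0,0,-1.1],"turn": 0},{"gripper": 1,"translation": [0,0,-2.2],"turn": 0},{"gripper": 1,"translation": [-0.5,0,-3.1],"turn": 0},{"gripper": 1,"translation": [-1.3,0,-3.7],"turn": 0},{"gripper": 1,"translation": [-2.1,0,-3.9],"turn": 0}])

```text
t: 17.27
eef_pos: [543.4, -189.3, 293.4]
tcp_rot: [[-0.026, 1.0, 0.003], [1.0, 0.026, -0.001], [-0.001, 0.003, -1.0]]
ft_force: [-0.3, -0.6, -0.5]
opening: 0.299
```

```bash
python3 - <<'E'
from h import *
plan([544.5,-273,275],1.4)
b=snap('wrist','w13')
ci=r.camera_info('wrist')
print(proj(ci,[544.5,-273,252]))
E
```

```text
t 17.27 pos [ 543.4 -189.3  293.4] yang 1.48 tr [-2.789 -0.037  0.618] len mm 85.7 turn 0.015 F [-0.3 -0.6 -0.5] op 0.299 q [-0.34  0.25  0.01  1.33 -0.    1.21]
[320.70369027 425.37186318]
```

View pics/w13.png

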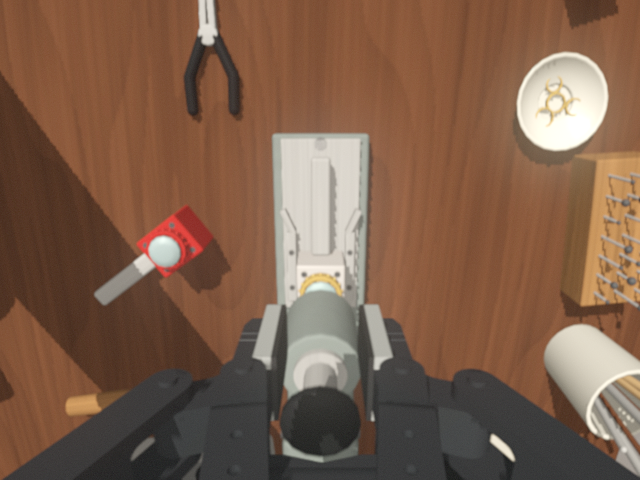

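The knob appears at (320,423), where I predicted (321,425), so the axis estimate holds. I'll move above it.

Request:
play_rows(steps=[{"gripper": 1,"translation": [-0.8,-0.01,0],"turn": 0},{"gripper": 1,"translation": [-1.6,-0.02,0],"turn": 0},{"gripper": 1,"translation": [-2.3,-0.03,0.2],"turn": 0},{"gripper": 1,"translation": [-2.7,-0.03,0.4],"turn": 0},{"gripper": 1,"translation": [-2.79,-0.03,0.5],"turn": 0}])

```text
t: 17.73
eef_pos: [542.7, -273.7, 273.4]
tcp_rot: [[-0.022, 1.0, -0.003], [1.0, 0.022, 0.001], [0.001, -0.003, -1.0]]
ft_force: [0.3, -0.3, 0.0]
opening: -0.003
```

Request:
play_rows(steps=[{"gripper": 1,"translation": [0,0,0.1],"turn": 0},{"gripper": 1,"translation": [0,0,0.2],"turn": 0},{"gripper": 1,"translation": [0,0,0.3],"turn": 0},{"gripper": 1,"translation": [0,0,0.4],"turn": 0},{"gripper": 1,"translation": [0,0,0.5],"turn": 0}])

```text
t: 18.15
eef_pos: [543.9, -271.2, 261.0]
tcp_rot: [[-0.026, 1.0, 0.0], [1.0, 0.026, -0.0], [-0.0, 0.0, -1.0]]
ft_force: [0.3, 0.8, -0.3]
opening: -0.002
```

```bash
python3 - <<'E'
from h import *
plan([544.5,-273,252],1.4)
b=snap('side','sd14');a=snap('scene','sc14')
cv2.imwrite('pics/c14.png',np.hstack([cv2.resize(a[140:280,140:280],(400,400),interpolation=cv2.INTER_CUBIC),cv2.resize(b[260:400,390:530],(400,400),interpolation=cv2.INTER_CUBIC)]))
E
```

```text
t 18.15 pos [ 543.9 -271.2  261. ] yang 1.48 tr [-0.061  0.017  0.299] len mm 9.2 turn 0.016 F [ 0.3  0.8 -0.3] op -0.002 q [-0.46  0.32  0.03  1.28  0.    1.08]
```

View pics/c14.png

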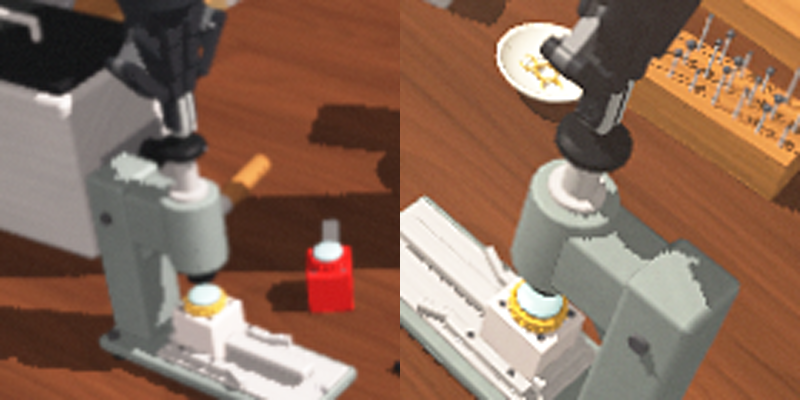

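The fingertips are over the knob centre in both views. Pressing through the light spring.

Request:
play_rows(steps=[{"gripper": 1,"translation": [-0.05,0.01,0.12],"turn": 0},{"gripper": 1,"translation": [-0.05,0.01,0.25],"turn": 0},{"gripper": 1,"translation": [-0.05,0.01,0.4],"turn": 0},{"gripper": 1,"translation": [-0.05,0.01,0.55],"turn": 0},{"gripper": 1,"translation": [-0.05,0.01,0.65],"turn": 0}])

```text
t: 18.67
eef_pos: [544.4, -273.7, 241.3]
tcp_rot: [[-0.025, 1.0, 0.001], [1.0, 0.025, -0.0], [-0.0, 0.001, -1.0]]
ft_force: [1.2, -0.4, 3.7]
opening: -0.001
```

Request:
play_rows(steps=[{"gripper": 1,"translation": [0,0,0.05],"turn": 0},{"gripper": 1,"translation": [0,0,0.1],"turn": 0},{"gripper": 1,"translation": [0,0,0.15],"turn": 0},{"gripper": 1,"translation": [0,0,0.2],"turn": 0},{"gripper": 1,"translation": [0,0,0.2],"turn": 0}])

```text
t: 19.08
eef_pos: [544.4, -273.6, 235.7]
tcp_rot: [[-0.025, 1.0, 0.001], [1.0, 0.025, -0.0], [-0.0, 0.001, -1.0]]
ft_force: [1.4, 0.3, 4.0]
opening: -0.003
```

Request:
play_rows(steps=[{"gripper": 1,"translation": [0,0,0.03],"turn": 0},{"gripper": 1,"translation": [0,0,0.06],"turn": 0},{"gripper": 1,"translation": [0,0,0.09],"turn": 0},{"gripper": 1,"translation": [0,0,0.12],"turn": 0},{"gripper": 1,"translation": [0,0,0.15],"turn": 0}])

```text
t: 19.5
eef_pos: [544.5, -273.7, 232.7]
tcp_rot: [[-0.025, 1.0, 0.002], [1.0, 0.025, -0.001], [-0.001, 0.002, -1.0]]
ft_force: [-2.5, 0.7, 12.8]
opening: 0.003
```

Request:
play_rows(steps=[{"gripper": 1,"translation": [0,0,0.03],"turn": 0},{"gripper": 1,"translation": [0,0,0.06],"turn": 0},{"gripper": 1,"translation": [0,0,0.09],"turn": 0},{"gripper": 1,"translation": [0,0,0.1],"turn": 0},{"gripper": 1,"translation": [0,0,0.1],"turn": 0}])

```text
t: 19.92
eef_pos: [544.5, -273.7, 229.8]
tcp_rot: [[-0.025, 1.0, 0.002], [1.0, 0.025, -0.001], [-0.001, 0.002, -1.0]]
ft_force: [-0.4, 0.5, 12.9]
opening: 0.001
```

Request:
play_rows(steps=[{"gripper": 1,"translation": [0,0,0.02],"turn": 0},{"gripper": 1,"translation": [0,0,0.04],"turn": 0},{"gripper": 1,"translation": [0,0,0.06],"turn": 0},{"gripper": 1,"translation": [0,0,0.08],"turn": 0},{"gripper": 1,"translation": [0,0,0.08],"turn": 0}])

```text
t: 20.33
eef_pos: [544.5, -273.7, 227.7]
tcp_rot: [[-0.025, 1.0, 0.002], [1.0, 0.025, -0.001], [-0.001, 0.002, -1.0]]
ft_force: [-2.3, 1.0, 15.3]
opening: 0.001
```

Request:
play_rows(steps=[{"gripper": 1,"translation": [0,0,0.02],"turn": 0},{"gripper": 1,"translation": [0,0,0.04],"turn": 0},{"gripper": 1,"translation": [0,0,0.06],"turn": 0},{"gripper": 1,"translation": [0,0,0.06],"turn": 0},{"gripper": 1,"translation": [0,0,0.06],"turn": 0}])

```text
t: 20.75
eef_pos: [544.6, -273.7, 226.5]
tcp_rot: [[-0.025, 1.0, 0.003], [1.0, 0.025, -0.001], [-0.001, 0.003, -1.0]]
ft_force: [-1.7, 2.2, 18.2]
opening: 0.0
```

Request:
play_rows(steps=[{"gripper": 1,"translation": [0,0,0.02],"turn": 0},{"gripper": 1,"translation": [0,0,0.04],"turn": 0},{"gripper": 1,"translation": [0,0,0.05],"turn": 0},{"gripper": 1,"translation": [0,0,0.05],"turn": 0},{"gripper": 1,"translation": [0,0,0.05],"turn": 0}])

```text
t: 21.17
eef_pos: [544.7, -273.8, 226.5]
tcp_rot: [[-0.025, 1.0, 0.004], [1.0, 0.025, -0.002], [-0.002, 0.004, -1.0]]
ft_force: [-5.1, 3.3, 25.4]
opening: -0.001
```

The second stop is firm: 25 N, with z holding at 226.5, about 25.5 mm below the up position. Now I'll let the knob rise.

Request:
play_rows(steps=[{"gripper": 1,"translation": [0,0,-0.1],"turn": 0},{"gripper": 1,"translation": [0,0,-0.3],"turn": 0},{"gripper": 1,"translation": [0,0,-0.5],"turn": 0},{"gripper": 1,"translation": [0,0,-0.7],"turn": 0},{"gripper": 1,"translation": [0,0,-0.9],"turn": 0}])

```text
t: 21.58
eef_pos: [544.2, -273.6, 249.6]
tcp_rot: [[-0.025, 1.0, 0.0], [1.0, 0.025, -0.0], [-0.0, 0.0, -1.0]]
ft_force: [0.8, -0.4, 1.3]
opening: -0.002
```

Request:
play_rows(steps=[{"gripper": 1,"translation": [0,0,-0.3],"turn": 0},{"gripper": 1,"translation": [0,0,-0.7],"turn": 0},{"gripper": 1,"translation": [0,0,-1.3],"turn": 0},{"gripper": 1,"translation": [0.5,0,-2.0],"turn": 0},{"gripper": 1,"translation": [1.5,0,-2.4],"turn": 0}])

```text
t: 22.0
eef_pos: [542.6, -230.3, 322.3]
tcp_rot: [[-0.021, 1.0, -0.001], [1.0, 0.021, -0.001], [-0.001, -0.001, -1.0]]
ft_force: [1.3, -0.0, 0.2]
opening: 0.0
```

Request:
play_rows(steps=[{"gripper": 1,"translation": [1.0,0,0],"turn": 0},{"gripper": 1,"translation": [2.0,0,0],"turn": 0},{"gripper": 1,"translation": [2.8,0,0],"turn": 0},{"gripper": 1,"translation": [3.0,0,0],"turn": 0},{"gripper": 1,"translation": [3.0,0,0],"turn": 0}])

```text
t: 22.42
eef_pos: [540.2, -137.0, 321.1]
tcp_rot: [[-0.027, 1.0, -0.002], [1.0, 0.027, 0.0], [0.0, -0.002, -1.0]]
ft_force: [0.1, -0.5, -0.1]
opening: 0.002
```

```bash
python3 - <<'E'
from h import *
plan([544.5,-273,252],1.4)
b=snap('side','sd15');a=snap('scene','sc15');w=snap('wrist','w15')
b0=cv2.imread('pics/sd12.png');a0=cv2.imread('pics/sc12.png')
c=lambda i,x,y,w:cv2.resize(i[y:y+w,x:x+w],(300,300),interpolation=cv2.INTER_CUBIC)
cv2.imwrite('pics/c15.png',np.vstack([np.hstack([c(a0,170,180,90),c(b0,410,290,80)]),np.hstack([c(a,170,180,90),c(b,410,290,80)])]))
E
```

```text
t 22.42 pos [ 540.2 -137.   321.1] yang 1.56 tr [-4.536  0.023  2.302] len mm 152.6 turn 0.033 F [ 0.1 -0.5 -0.1] op 0.002 q [-0.25  0.21  0.03  1.38 -0.    1.3 ]
```

View pics/c15.png

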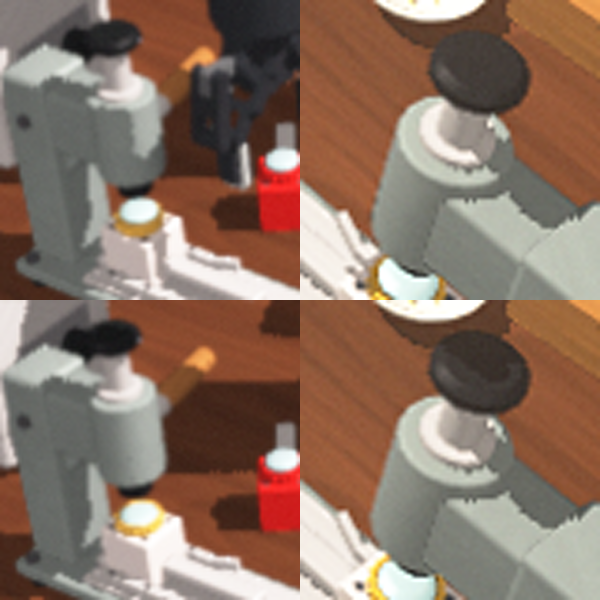

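View pics/w15.png

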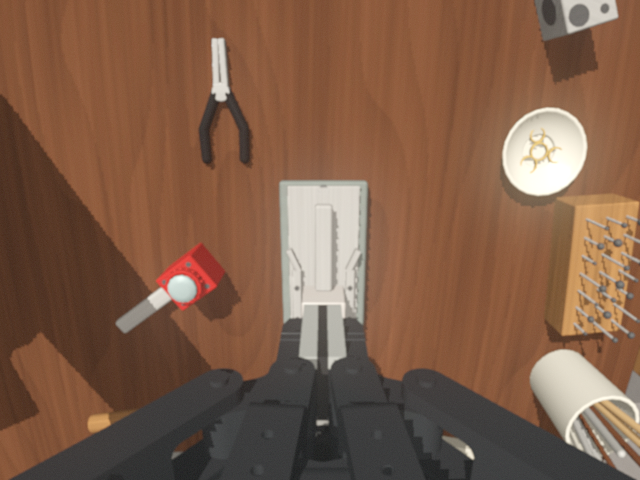

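View pics/sd15.png

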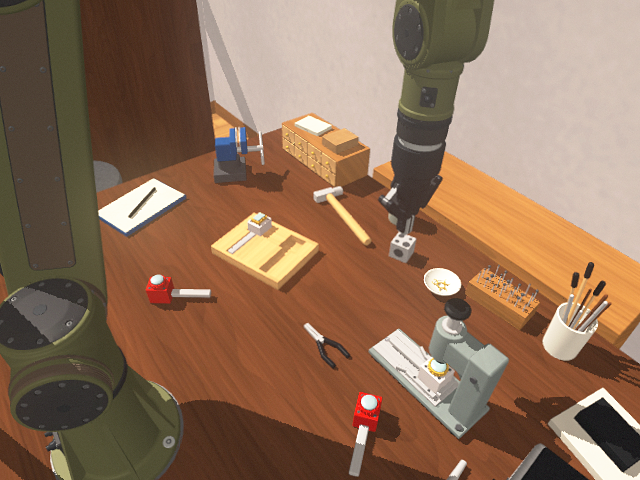

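The knob is back up and the glass sits lower in the brass rim. The side crop hints at a small shift of the carrier, so I'll compare before and after more closely.

```bash
python3 - <<'E'
import cv2,numpy as np
a0,a,b0,b=[cv2.imread(f'pics/{n}.png') for n in ['sc12','sc15','sd12','sd15']]
c=lambda i,x,y,w,h:cv2.resize(i[y:y+h,x:x+w],(400,300),interpolation=cv2.INTER_CUBIC)
cv2.imwrite('pics/c16.png',np.vstack([np.hstack([c(a0,190,230,60,45),c(b0,405,345,60,45)]),np.hstack([c(a,190,230,60,45),c(b,405,345,60,45)])]))
E
```

View pics/c16.png

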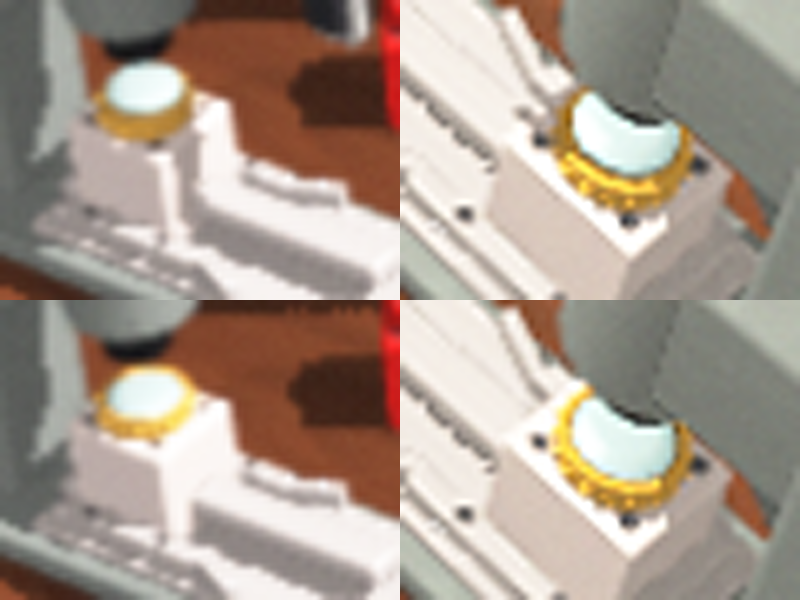

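Only the glass moved, down into the rim; the block is in the same place. Nothing is touching the robot, so I'm handing in.

```bash
python3 -c "
from h import *
plan([0,0,0],0);print(r.job_done())"
```

```text
t 22.57 pos [ 540.6 -139.4  321. ] yang 1.37 tr [  5.083 -17.893  10.715] len mm 644.0 turn 0.275 F [-0.3 -0.3  0.3] op 0.002 q [-0.25  0.22  0.03  1.38 -0.    1.29]
the job is handed in; nothing more can be done
None
```

The round brooch's glass is pressed home, its carrier is under the ram against the back stop, and I handed the job in at 22.6 s of the 61 s allowed.

- **Moving the carrier:** I lifted the round-brooch carrier out of the tray and set it flat on the bed front, with bed contact showing as +6 N on the wrist. I let go, took it again by the tail and slid it between the rails. Side force stayed under 1 N, and at the stop it took 13 N with no further motion.
- **Pressing:** The knob went down through the light spring at about 4 N and the stiff stage at 13–15 N. It then met the firm second stop at 25 N, about 25.5 mm down. I then let it come all the way up.
- **Last checks:** In the before and after pictures, the knob is back up and the block is in the same place. The brass rim now shows all round the glass. The rectangular-brooch carrier and the tools look undisturbed, and the gripper ended clear of everything, with wrist force about 0 N.
- **Limits and disagreements:** The glass depth was judged from the pictures and the knob travel, since it could not be read directly. One coarse crop seemed to show the carrier shifting, but the closer comparison did not bear that out.

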